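# Stack bare platters on the transport spindle and start its nut

### The arm

A 7-joint arm with a two-finger parallel gripper is mounted at the origin on the work surface. World frame = base frame: x ahead of the robot, y to its left, z up, the work surface at z = 0. Lengths are in m, angles in rad, forces in N, time in s.
With the tool pointing down it reaches from about 0.4 to 0.85 m from the base axis. Payload 10.4 kg.
Tool frame: the origin (TCP) lies midway between the tips of the shut fingers; the grasp point (between the pads) lies 19 mm behind it (manip.hold_point_z is the distance from the TCP to the grasp point, in m); z points along the fingers, y is the line along which they close (so a half turn about z gives the same grasp; the last joint's range is limited). The gripper opens to 85 mm and grips with 20 to 120 N. Pads are 22 mm wide; open, the fingers measure 114 mm over their backs; the gripper's body (76 mm by 85 mm) begins 54 mm behind the grasp point. The pads swing forward as they close: fully open they stand 13 mm farther back than shut.
Start: joints at [-1.166, 0.332, -0.065, 1.46, 0.022, 1.35, -0.088], TCP at [0.259, 0.569, 0.231] pointing down, gripper open.
Joint ranges: [-2.6, 2.6], [-0.5, 2.12], [-1.47, 1.34], [0.16, 2.42], [-1.27, 4.41], [0.06, 2.06], [-2.6, 2.6]. Speed limits (rad/s): [2.22, 2.22, 2.79, 2.79, 3.14, 3.14, 3.14].

### API

Orientations are given as a unit quaternion [x, y, z, w].
In Python, from workcell import manip, eyes, job gives the robot as it stands.
- The arm moves only by the shell command python3 -m crank 'ROWS' [FORCE]. ROWS is JSON, a list that holds one entry, the list of rows, each a list of 7 numbers: the finger opening in cm, from 0 to 8.54, then the shift along the world's x, y, z in cm, then the turn, a rotation vector about the world's x, y, z in degrees. In form: [[[hand, x, y, z, ax, ay, az], ...]]. A call has 1 to 20 rows; each row shifts and turns the commanded pose from where the row before left it; what a row does not reach is not made up. A row lasts 1/8 s, in which the tool goes at most 62.5 mm and 10.7 degrees, less where a joint would pass 70% of its speed; a pose out of reach is approached as far as the arm can. A call with a gripper value outside its range is refused whole. The fingers move at their own pace and stop on an object; FORCE is the grip in N (left out, the last holds). Time passes only in rows, so rows that do not move let the fingers close. It gives the time, the measured TCP pose, the force, the opening and the grip force at its end, in the units of the state.
- manip.get_obs(): the state, without advancing time (a new reading comes with each control period).
- eyes.camera(name): name is "scene" or "top" or "wrist"; returns (picture, depth): 420x560x3 uint8, red, green, blue; 420x560 float32, m along the optical axis (not along the pixel's ray), 0 where there is no reading.
- eyes.camera_params(name): a dict with "fx", "fy", "cx", "cy" (pixels), "dist" ([k1, k2, p1, p2, k3] as OpenCV has them; the pictures are not rectified), "world_from_camera" (4x4, takes a point from camera to world coordinates); the wrist camera has in their place "hand_eye" (4x4, takes a point from camera to tool coordinates, whose origin is the TCP and whose axes are the flange's). Camera axes: x right, y down, z forward; pixel columns grow to the right and rows downward; lengths in m; the calibration is good to about 2 mm. A picture is of the moment at which its call begins: read the wrist's pose just before it. camera_params takes no time and is no camera call.
- job.hand_in(): hands the job in; it is judged then, once.
The state is a dict: "clock": time; "joint_pos": joint angles; "joint_velocities": joint speeds; "tau": joint torques, N m; "position": TCP position; "ee_rot": TCP orientation; "ft_force": force on the tool from outside, world axes, zero at the start; "torque": the same for the moment, N m; "grip_width": opening from 0.0 (shut) to 1.0 (fully open); "grasp_force": force on a finger pad.
Only numpy, scipy, OpenCV 4.12 (cv2) and the standard library are available. Lean on these libraries where they do the work, as an engineer would, in place of code of your own. Each camera call takes 0.05 s, during which the arm holds its last target. There are 200 camera calls.

### The job

With the lifting fork, carry every bare hard-disk platter on the mat, kept level, onto the transport spindle, never touching a platter with the gripper; lay the fork back in its cradle when it has served. With the platters on, set the hex nut on the spindle's stud, back it off (anticlockwise) until you feel it climb and drop into the thread, and turn it clockwise down to the top platter. Leave the solder reel, the multimeter and the opened drive where they are.

Things in the scene. Friction and masses are not known exactly. Their poses are not given: they have to be found in the camera images.
- platter1_mid (a point): bare hard-disk platter: mirror-bright disc 95 mm across, 2 mm thick, with a 25 mm hole, fixed on top of a black spacer ring 14 mm tall, 36 mm across, bore 25 mm; one piece, 16 mm tall, 55 g. It lies flat on the mat on its ring, so the disc's underside is 14 mm up. The point is its centre, 8 mm above its underside; z is its axis. Two or three platters are present
- platter2_mid (a point): another such platter (the same point); may be absent
- platter3_mid (a point): another such platter (the same point); may be absent
- fork_grip (a point): lifting fork, 220 g: flat steel blade with a cranked black handle. The point is the middle of the handle (110 mm long, 20 mm wide, 22 mm tall; grip it across the width from above). x points along the fork towards the tines, z up. The level blade is 3 mm thick and 80 mm wide, its underside 69 mm below this point; a strap joins it to the handle 57 to 61 mm ahead of this point
- fork_seat (a point): on the fork, same axes: where a carried platter's axis belongs, on the blade's upper face, 125 mm ahead of fork_grip and 66 mm below it. Two tines 15 mm wide, 50 mm apart (the slot that takes the spacer ring or the hub), reach 32 mm ahead of this point; the slot is closed 46 mm behind it; the strap stands 64 to 68 mm behind it
- cradle: the fork's cradle, a dark steel stand fixed to the bench: two posts 90 mm apart along its x, each with a notch 28 mm wide, floor 63 mm up, cheeks to 83 mm. The handle lies in both notches along x, tines towards +x, its middle 74 mm above this origin (on the bench under the middle). The gripper's fingers fit between the posts (82 mm)
- spindle_hub (a point): platter transport spindle, fixed to the bench: round base 110 mm across, 18 mm high; hub 34 mm across up to 30 mm; plain shank 20 mm across up to 66 mm; then the threaded stud. The point is on its axis on top of the hub, 30 mm above the bench, where the first platter's ring stands; each further platter stands 16 mm higher, on the one below
- thread_top (a point): on the spindle's axis, 104 mm above the bench, where the threads begin: three-start right-hand thread, 20 mm outside, 12 mm core, lead 18 mm a turn, 6 mm between neighbouring threads, down to about 70 mm. Above is a plain point 12 mm across, ending in a cone at 128 mm. Where around the axis the threads begin is not given
- nut_mid (a point): the steel hex nut, 44 mm across flats, 40 mm tall, 180 g, bore 23 mm; its centre, 20 mm above its underside. x is normal to a flat, z its axis. Backed off (anticlockwise from above) it climbs, 18 mm a turn, until this point is 10 mm above thread_top, then drops 6 mm into the next thread; that happens every third of a turn. Turned clockwise from there it screws down, and stays where it is left
- reel_mid (a point): bystander: a grey reel of solder, 54 mm across, 46 mm tall; its centre
- multimeter_mid (a point): bystander: an orange multimeter, 185 x 88 x 38 mm, lying flat; its centre
- drive_mid (a point): bystander: the opened hard-disk body the platters came from, 147 x 102 x 26 mm; its centre
Not all that is in view belongs to the job. What is shaped like the part that bears platter1_mid but blue or brown is not meant.

How it is judged:
By the outcome, as a careful person would: the job done as asked, in the order asked, and still so for the second after the job is handed in, with the robot touching nothing.
Of platter1, platter2, platter3 only 2 to 3 are there at a start; the rules pass over those that are not, and their reading is None.
At some moment in a run one of nut, platter1, platter2, platter3 may be knocked a few centimetres aside while the robot is not near it.
It also fails if it takes over 210 s, if anything falls off the work surface, if the arm or the gripper's body presses on something with over 40 N, if the wrist force passes 120 N, or if a joint passes its speed limit or range.

## Working session

There is one attempt and no reset: what is moved stays moved. The work goes in short steps, Python scripts to look and compute and a shell command to move; the robot and the scene stay as the last step left them, time stands still between calls to the robot, and variables do not carry over. Pictures are saved under pics/ and viewed, at most 14 in all, crops included, and the job is handed in when it is done.

```bash
ls; mkdir -p pics; python3 - <<'E'
from workcell import manip,eyes,job
import cv2,numpy as np
print(manip.get_obs()); print(manip.hold_point_z)
for n in("scene","top"):
    p,d=eyes.camera(n); np.savez('pics/%s0.npz'%n,p=p,d=d)
    cv2.imwrite(f'pics/{n}0.png',p[:,:,::-1]); print(n,eyes.camera_params(n))
print(eyes.camera_params("wrist"))
E
```

```text
pics
{'clock': 0.0, 'joint_pos': array([-1.16559033,  0.3328625 , -0.06470723,  1.46096282,  0.02160437,
        1.34990347, -0.08850605]), 'joint_velocities': array([ 0.00042083,  0.00067421, -0.0018956 ,  0.00146124, -0.00042739,
        0.00175318, -0.00012497]), 'tau': array([-1.85301342e-04, -6.25459099e+01,  4.88827180e-02, -3.91609991e+01,
        1.61535514e-02,  1.00021155e-02, -2.33502305e-05]), 'position': array([0.25913982, 0.56832071, 0.23051154]), 'ee_rot': array([ 2.12264167e-01,  9.77212057e-01, -7.10380024e-04, -1.18454118e-04]), 'ft_force': array([-0.26687045,  0.6107645 , -0.14876252]), 'torque': array([ 0.00868789,  0.01845903, -0.04766452]), 'grasp_force': 0.0, 'grip_width': 1.0017983423046612}
0.0187
scene {'fx': 531.1754265936235, 'fy': 531.1754265936235, 'cx': 275.52677695056065, 'cy': 202.68330830939814, 'dist': array([-0.01145621,  0.        ,  0.        ,  0.        ,  0.        ]), 'world_from_camera': array([[-4.80846503e-01,  7.15788757e-01, -5.06392235e-01,
         1.37418414e+00],
       [ 8.76804028e-01,  3.91782262e-01, -2.78785502e-01,
         5.0
[... 474 characters left out ...]
.02029372, -0.0295788 ,  0.10341403],
       [ 0.02804346, -0.07216973, -0.99699804,  1.16552857],
       [ 0.        ,  0.        ,  0.        ,  1.        ]])}
{'fx': 294.5677180631233, 'fy': 294.5677180631233, 'cx': 285.06769830359536, 'cy': 209.60044784283747, 'dist': array([-0.01204475,  0.        ,  0.        ,  0.        ,  0.        ]), 'hand_eye': array([[ 3.33396833e-05, -9.57171137e-01, -2.89522735e-01,
         7.46964062e-02],
       [ 9.99999999e-01,  2.46069756e-05,  3.38025148e-05,
         4.94660664e-04],
       [-2.52305126e-05, -2.89522736e-01,  9.57171137e-01,
        -1.42802828e-01],
       [ 0.00000000e+00,  0.00000000e+00,  0.00000000e+00,
         1.00000000e+00]])}
```

View pics/scene0.png

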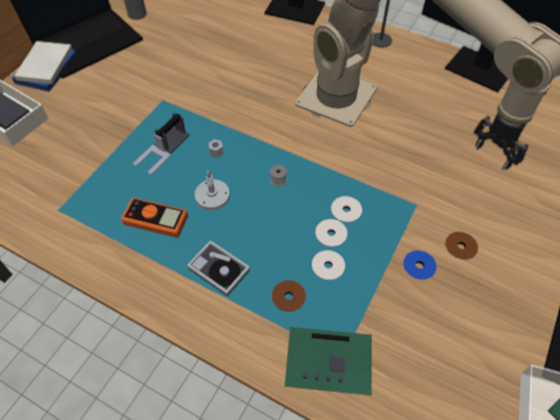

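View pics/top0.png

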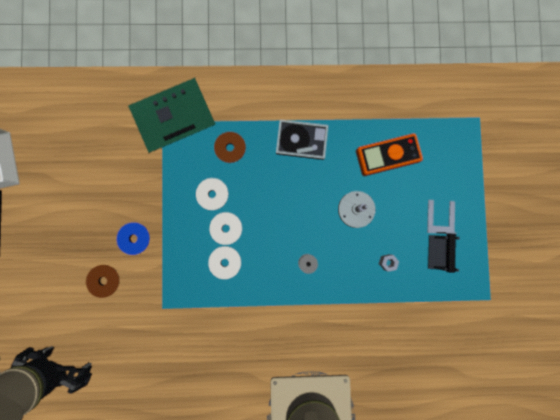

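The scene and top views show three bright platters at top pixels (212,194), (226,229) and (225,263). The lookalikes are brown discs at (230,147) and (102,281), and a blue one at (133,238). The nut is at (390,262), where the reel at (308,264) could be mistaken for it. The spindle is at (357,209), the fork and cradle at (442,235), the drive at (302,139) and the multimeter at (390,154). I choose the three bright discs on the mat.

```bash
cat > h.py <<'E'
import numpy as np,cv2
from workcell import manip,eyes,job
from scipy.spatial.transform import Rotation as R
def cam(n):
    o=manip.get_obs(); p,d=eyes.camera(n); c=eyes.camera_params(n)
    if n=='wrist':
        T=np.eye(4);T[:3,:3]=R.from_quat(o['ee_rot']).as_matrix();T[:3,3]=o['position']
        c['world_from_camera']=T@c['hand_eye']
    return p,d,c
def rays(c,uv):
    K=np.array([[c['fx'],0,c['cx']],[0,c['fy'],c['cy']],[0,0,1]])
    q=cv2.undistortPoints(np.float64(uv).reshape(-1,1,2),K,c['dist']).reshape(-1,2)
    return np.c_[q,np.ones(len(q))]
def onplane(c,uv,z):
    T=c['world_from_camera'];r=rays(c,uv)@T[:3,:3].T;o=T[:3,3]
    return o+r*((z-o[2])/r[:,2])[:,None]
def cloud(c,d):
    v,u=np.mgrid[:d.shape[0],:d.shape[1]]
    r=rays(c,np.c_[u.ravel(),v.ravel()])*d.ravel()[:,None]
    T=c['world_from_camera'];return (r@T[:3,:3].T+T[:3,3]).reshape(*d.shape,3)
def blobs(m,amin=30):
    n,l,s,ce=cv2.connectedComponentsWithStats(m.astype(np.uint8))
    return [(s[i],ce[i],l==i) for i in range(1,n) if s[i][4]>=amin]
E
python3 - <<'E'
from h import *
for n in('top','scene'):
    f=np.load(f'pics/{n}0.npz');p,d=f['p'],f['d'];c=eyes.camera_params(n)
    m=p.min(2)>200
    for s,ce,b in blobs(m,150):
        cs,_=cv2.findContours(b.astype(np.uint8),0,1);e=cv2.fitEllipse(cs[0]) if len(cs[0])>5 else 0
        if n=='scene'and not(250<ce[0]<370): continue
        print(n,s[:5],e[0],onplane(c,[e[0]],.016)[0].round(4))
f=np.load('pics/top0.npz');P=cloud(eyes.camera_params('top'),f['d'])
for u,v in((390,262),(398,262),(308,258),(357,215),(345,205),(362,208),(442,250),(442,230),(432,210),(452,210),(300,200),(212,186),(390,165)):print(u,v,P[v,u].round(4),f['p'][v,u])
x0,x1,y0,y1=370,480,180,290
z=P[y0:y1,x0:x1,2]
cv2.imwrite('pics/crop_fork.png',np.hstack([cv2.resize(f['p'][170:290,330:480,::-1],None,fx=4,fy=4)]))
E
```

```text
top [212 214  28  29 448] (225.45628356933594, 227.82713317871094) [0.5532 0.2372 0.016 ]
top [211 248  28  30 402] (225.17127990722656, 261.9601135253906) [0.4529 0.2392 0.016 ]
390 262 [ 0.4399 -0.2536  0.0024] [ 45  95 106]
398 262 [ 0.4427 -0.2642  0.0438] [106 142 159]
308 258 [ 0.4605 -0.0025  0.0462] [118 118 118]
357 215 [ 0.5829 -0.1559  0.0164] [143 155 158]
345 205 [ 0.6135 -0.1204  0.0188] [153 163 167]
362 208 [ 0.5979 -0.15    0.1071] [ 94  98 105]
442 250 [ 0.4727 -0.4101  0.0096] [49 54 59]
442 230 [ 0.5326 -0.4144  0.0073] [145 152 166]
432 210 [ 0.5936 -0.3859  0.0099] [138 151 165]
452 210 [ 0.5924 -0.4471  0.0096] [144 152 166]
300 200 [0.6328 0.0128 0.0015] [ 36 129 148]
212 186 [0.6782 0.2752 0.019 ] [206 205 200]
390 165 [ 0.7278 -0.2534  0.043 ] [119  54  21]
```

View pics/crop_fork.png

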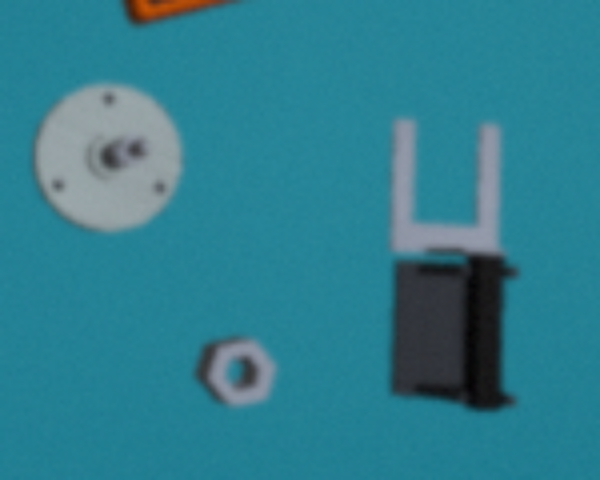

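The crop shows the nut at crop (240,370), the spindle disc at (108,157), and the fork with its tines up towards +x and its handle at (485,330). Next I move over to the fork, taking a wrist picture on the way.

```bash
python3 - <<'E'
from h import *
for n in('top','scene'):
    f=np.load(f'pics/{n}0.npz');p,d=f['p'].astype(int),f['d'];c=eyes.camera_params(n);P=cloud(c,d)
    m=(p.min(2)>165)&(p.max(2)-p.min(2)<25)&(P[...,2]<.05)&(P[...,2]>0)&(P[...,1]<.4)
    for s,ce,b in blobs(m,150):
        cs,_=cv2.findContours(b.astype(np.uint8),0,1);e=cv2.fitEllipse(cs[0])
        print(n,s[4],np.round(e[0],1),np.round(e[1],1),onplane(c,[e[0]],.0175)[0].round(4))
E
python3 -m crank '[[[8.5,2.8,-5,1.2,0,0,-8.6],[8.5,2.8,-5,1.2,0,0,-8.6],[8.5,2.8,-5,1.2,0,0,-8.6],[8.5,2.8,-5,1.2,0,0,-8.6],[8.5,2.8,-5,1.2,0,0,-8.6],[8.5,2.8,-5,1.2,0,0,-8.6],[8.5,2.8,-5,1.2,0,0,-8.6],[8.5,2.8,-5,1.2,0,0,-8.6],[8.5,2.8,-5,1.2,0,0,-8.6],[8.5,0,0,0,0,0,0],[8.5,0,0,0,0,0,0]]]'
python3 - <<'E'
from h import *
p,d,c=cam('wrist');cv2.imwrite('pics/w1.png',p[:,:,::-1])
P=cloud(c,d);q=p.astype(int)
m=(q.min(2)>150)&(q.max(2)-q.min(2)<30)&(P[...,2]<.05)&(P[...,2]>.005)
for s,ce,b in blobs(m,300):
    cs,_=cv2.findContours(b.astype(np.uint8),0,1);e=cv2.fitEllipse(cs[0])
    print(s[4],np.round(e[0],1),np.round(e[1],1),onplane(c,[e[0]],.0175)[0].round(4),np.median(P[b],0))
E
```

```text
top 699 [211.5 193.8] [30.1 30.6] [0.6552 0.277  0.0175]
top 710 [225.3 228.2] [30.3 30.9] [0.5522 0.2376 0.0175]
top 727 [224.2 262.4] [30.6 31.2] [0.4518 0.242  0.0175]
scene 903 [42.3 60.4] [30.8 49.8] [ 0.3796 -1.0674  0.0175]
scene 296 [211.6 192.7] [21.2 29.1] [ 0.6003 -0.1504  0.0175]
scene 530 [346.1 208.5] [23.4 29.6] [0.4523 0.2469 0.0175]
scene 593 [330.9 232.2] [25.3 30.5] [0.5526 0.2426 0.0175]
scene 668 [327.9 264.5] [27.4 31.9] [0.656  0.282  0.0175]
clock: 1.48
position: [0.511, 0.1192, 0.3389]
ee_rot: [0.776, 0.63, -0.0, -0.0]
ft_force: [-0.6, 0.7, -0.2]
grip_width: 0.994
grasp_force: 0.0
3611 [361.7  36.4] [65.5 74.3] [0.6536 0.2811 0.0175] [0.65408061 0.28185744 0.01616078]
3191 [295.4  82.2] [63.  68.1] [0.5508 0.2416 0.0175] [0.55091152 0.2422646  0.01618546]
3101 [228.3  94.5] [62.  67.3] [0.4506 0.2456 0.0175] [0.45061441 0.24602441 0.01618812]
```

View pics/w1.png

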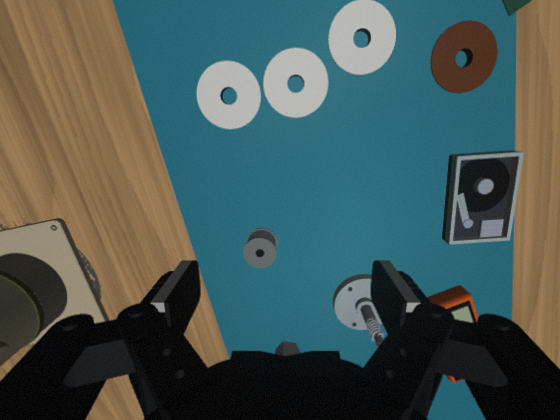

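The wrist view shows the three white platters at (362,36), (295,82) and (228,95), clear of the brown disc at (464,57). The reel is at (260,248).

```bash

python3 -m crank '[[[8.5,-0.5,-5.2,0,0,0,-7.8],[8.5,-0.5,-5.2,0,0,0,-7.8],[8.5,-0.5,-5.2,0,0,0,-7.8],[8.5,-0.5,-5.2,0,0,0,-7.8],[8.5,-0.5,-5.2,0,0,0,-7.8],[8.5,-0.5,-5.2,0,0,0,-7.8],[8.5,-0.5,-5.2,0,0,0,-7.8],[8.5,-0.5,-5.2,0,0,0,-7.8],[8.5,-0.5,-5.2,0,0,0,-7.8],[8.5,-0.5,-5.2,0,0,0,-7.8],[8.5,0,0,0,0,0,0],[8.5,0,0,0,0,0,0]]]'
python3 - <<'E'
from h import *
p,d,c=cam('wrist');cv2.imwrite('pics/w2.png',p[:,:,::-1]);np.savez('pics/w2.npz',p=p,d=d,T=c['world_from_camera'])
P=cloud(c,d);np.save('pics/w2P.npy',P)
import math
for nm,lo,hi in(('handle',.077,.092),('blade',.0035,.0125)):
    m=(P[...,2]>lo)&(P[...,2]<hi)&(P[...,1]<-.33)&(P[...,1]>-.5)&(P[...,0]>.3)&(P[...,0]<.7)
    for s,ce,b in blobs(m,150):
        xy=P[b][:,:2].astype(np.float32);r=cv2.minAreaRect(xy);print(nm,s[4],s[:4],np.round(r[0],4),np.round(r[1],4),round(r[2],2),np.median(P[b][:,2]).round(4))
E
```

```text
clock: 3.02
position: [0.4622, -0.3999, 0.3387]
ee_rot: [1.0, 0.002, -0.0, -0.001]
ft_force: [1.0, 0.3, 0.9]
grip_width: 0.995
grasp_force: 0.0
handle 1170 [278 131  21  81] [ 0.4675 -0.4023] [0.02   0.1098] 85.56 0.085
blade 1825 [265  57  59  75] [ 0.5718 -0.4104] [0.0801 0.0992] 85.57 0.0081
blade 875 [264 132  20  64] [ 0.4671 -0.3795] [0.0248 0.1022] 85.91 0.0081
blade 761 [294 134  19  64] [ 0.4639 -0.4263] [0.0215 0.1013] 85.55 0.0081
```

View pics/w2.png

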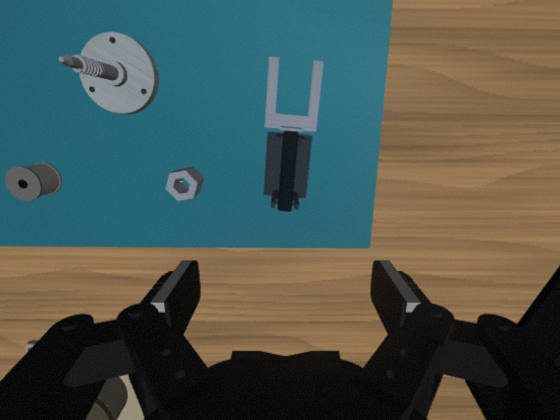

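The picture shows the fork handle at (288,170) running along -4.4°, with the tines up at (295,90). The nut is at (183,184) and the spindle tip at (65,60). Gripping the handle.

```bash

python3 -m crank '[[[8.5,0.53,-0.24,-4,0,0,-4.6],[8.5,0,0,-5,0,0,0],[8.5,0,0,-5,0,0,0],[8.5,0,0,-5,0,0,0],[8.5,0,0,0,0,0,0],[8.5,0,0,-4,0,0,0],[8.5,0,0,-3.3,0,0,0],[8.5,0,0,-2,0,0,0],[8.5,0,0,0,0,0,0]]]' 80
python3 -m crank '[[[0,0,0,0,0,0,0],[0,0,0,0,0,0,0],[0,0,0,0,0,0,0],[0,0,0,0,0,0,0],[0,0,0,0,0,0,0],[0,0,0,0,0,0,0],[0,0,0,0,0,0,0],[0,0,0,0,0,0,0]]]' 80
python3 - <<'E'
from h import *
o=manip.get_obs();print(o['position'],R.from_quat(o['ee_rot']).as_matrix()[:,0],o['grip_width'],o['grasp_force'])
p,d,c=cam('wrist');cv2.imwrite('pics/w3.png',p[:,:,::-1])
E
```

```text
clock: 4.2
position: [0.4672, -0.4032, 0.0568]
ee_rot: [0.999, -0.039, -0.0, -0.0]
ft_force: [0.1, -0.3, 0.4]
grip_width: 0.993
grasp_force: 0.0
clock: 5.2
position: [0.4669, -0.404, 0.057]
ee_rot: [0.999, -0.039, 0.0, 0.0]
ft_force: [-0.7, 1.6, 6.6]
grip_width: 0.219
grasp_force: 78.9
[ 0.46689618 -0.40396991  0.0570056 ] [ 9.96897054e-01 -7.87113493e-02  8.87530564e-04] 0.2190735117249937 78.92127871513367
```

View pics/w3.png

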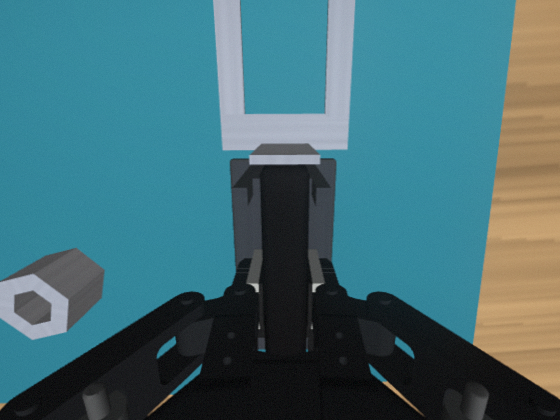

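The handle is centred between the pads. Lifting the fork and swinging it to +y in front of the platter at (0.655, 0.280).

```bash

python3 -m crank '[[[0,0,0,2,0,0,0],[0,0,0,4,0,0,0],[0,0,0,5,0,0,0],[0,0,0,5,0,0,0],[0,0,0,4,0,0,0],[0,1.9,4.7,0,0,0,9.4],[0,1.9,4.7,0,0,0,9.4],[0,1.9,4.7,0,0,0,9.4],[0,1.9,4.7,0,0,0,9.4],[0,1.9,4.7,0,0,0,9.4],[0,1.9,4.7,0,0,0,9.4],[0,1.9,4.7,0,0,0,9.4],[0,1.9,4.7,0,0,0,9.4],[0,1.9,4.7,0,0,0,9.4],[0,1.9,4.7,0,0,0,9.4],[0,0,0,0,0,0,0],[0,0,0,0,0,0,0],[0,0,0,0,0,0,0]]]'
cat > look.py <<'E'
from h import *
import sys
o=manip.get_obs();M=R.from_quat(o['ee_rot']).as_matrix();print('tcp',o['position'].round(4),'yaw',np.degrees(np.arctan2(M[1,0],M[0,0])).round(2),'z',M[:,2].round(4),'w',o['grip_width'].round(3),o['ft_force'].round(1),o['clock'])
p,d,c=cam('wrist');P=cloud(c,d);np.savez(f'pics/{sys.argv[1]}.npz',p=p,P=P);cv2.imwrite(f'pics/{sys.argv[1]}.png',p[:,:,::-1])
L=(P-o['position'])@M   # tool frame
q=p.astype(int)
# blade: tool z ~ .049
m=(abs(L[...,2]-.049)<.012)&(abs(L[...,1])<.06)&(L[...,0]>.05)&(q.min(2)>90)
for s,ce,b in blobs(m,300):
    r=cv2.minAreaRect(L[b][:,:2].astype(np.float32));X=L[b];A=np.c_[X[:,:2],np.ones(len(X))];k=np.linalg.lstsq(A,X[:,2],rcond=None)[0]
    print('blade',s[4],np.round(r[0],4),np.round(r[1],4),round(r[2],2),'z=ax+by+c',k.round(4),'x',X[:,0].min().round(4),X[:,0].max().round(4),'y',X[:,1].min().round(4),X[:,1].max().round(4))
w=(q.min(2)>150)&(q.max(2)-q.min(2)<30)&(abs(P[...,2]-.016)<.008)
for s,ce,b in blobs(w,300):
    cs,_=cv2.findContours(b.astype(np.uint8),0,1)
    g=cs[0].reshape(-1,2); e=cv2.minEnclosingCircle(onplane(c,g,.016)[:,:2].astype(np.float32))
    print('platter',s[:5],np.round(e,4) if 0 else (np.round(e[0],4),round(e[1],4)),np.median(P[b],0).round(4))
E
python3 look.py w4
```

```text
clock: 7.5
position: [0.6564, 0.0645, 0.257]
ee_rot: [0.711, 0.703, -0.0, 0.0]
ft_force: [-0.4, 0.6, -1.9]
grip_width: 0.217
grasp_force: 78.7Traceback (most recent call last):
  File "look.py", line 3, in <module>
    o=manip.get_obs();M=R.from_quat(o['ee_rot']).as_matrix();print('tcp',o['position'].round(4),'yaw',np.degrees(np.arctan2(M[1,0],M[0,0])).round(2),'z',M[:,2].round(4),'w',o['grip_width'].round(3),o['ft_force'].round(1),o['clock'])
                                                                                                                                                                             ^^^^^^^^^^^^^^^^^^^^^
AttributeError: 'float' object has no attribute 'round'
```

```bash
sed -i "s/o\['grip_width'\].round(3)/round(o['grip_width'],3)/" look.py; python3 look.py w4
```

```text
tcp [0.6564 0.0645 0.257 ] yaw 89.32 z [ 5.e-04 -7.e-04 -1.e+00] w 0.217 [-0.4  0.6 -1.9] 7.5
blade 10049 [ 0.0989 -0.0012] [0.0803 0.084 ] 89.68 z=ax+by+c [0.0014 0.0016 0.049 ] x 0.0571 0.1407 y -0.0415 0.0392
platter [  64    0   83   73 4613] (array([0.4498, 0.2443]), 0.0478) [0.4501 0.2391 0.0164]
platter [ 152    0   66   76 3802] (array([0.5456, 0.2357]), 0.0471) [0.5404 0.2346 0.0164]
platter [ 241    0   81   37 2227] (array([0.6537, 0.2683]), 0.0452) [0.6534 0.2551 0.0161]
platter [394 246  28  21 447] (array([ 0.8306, -0.0492]), 0.0218) [ 0.8286 -0.0467  0.02  ]
```

View pics/w4.png

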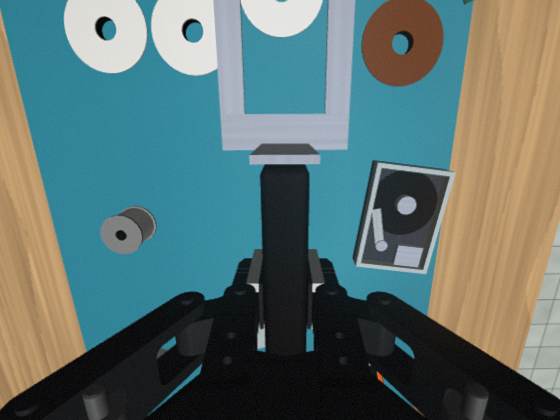

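The blade is level at tool z 0.049, and platter A is straight ahead at (282,10). Lowering, then sliding the tines under it.

```bash

python3 -m crank '[[[0,-0.12,-1.4,-4,0,0,0.7],[0,0,0,-5,0,0,0],[0,0,0,-5,0,0,0],[0,0,0,-3.5,0,0,0],[0,0,0,-2.2,0,0,0],[0,0,0,-0.2,0,0,0],[0,0,0,0,0,0,0],[0,0,0,0,0,0,0]]]'
python3 look.py w5
```

```text
clock: 8.55
position: [0.6562, 0.0522, 0.0589]
ee_rot: [0.706, 0.708, 0.001, 0.001]
ft_force: [0.1, -0.4, -1.4]
grip_width: 0.214
grasp_force: 78.6
tcp [0.6562 0.0522 0.0589] yaw 90.17 z [ 2.3e-03  4.0e-04 -1.0e+00] w 0.214 [ 0.1 -0.4 -1.4] 8.55
blade 10265 [ 0.0982 -0.0012] [0.0846 0.0849] 89.72 z=ax+by+c [0.001  0.0025 0.0492] x 0.0557 0.1405 y -0.0436 0.0413
platter [ 213    0  142  150 9482] (array([0.6547, 0.1504]), 0.0553) [0.6543 0.1406 0.0098]
platter [453 277  16  56 810] (array([ 0.785 , -0.0025]), 0.0237) [0.7817 0.0015 0.0206]
platter [489 341  49  34 982] (array([ 0.8327, -0.0505]), 0.0225) [ 0.8323 -0.0427  0.02  ]
```

```bash

python3 -m crank '[[[0,-0.1,1.5,0,0,0,0],[0,0,2,0,0,0,0],[0,0,2,0,0,0,0],[0,0,2,0,0,0,0],[0,0,1.9,0,0,0,0],[0,0,1,0,0,0,0],[0,0,0,0,0,0,0],[0,0,0,0,0,0,0]]]'
python3 -m crank '[[[0,0,0,0.3,0,0,0],[0,0,0,0.3,0,0,0],[0,0,0,0.4,0,0,0],[0,0,0,1,0,0,0],[0,0,0,1,0,0,0],[0,0,0,0,0,0,0],[0,0,0,0,0,0,0]]]'
python3 look.py w6
```

```text
clock: 9.6
position: [0.6545, 0.155, 0.0573]
ee_rot: [0.706, 0.708, -0.0, 0.0]
ft_force: [0.4, -0.5, -2.7]
grip_width: 0.22
grasp_force: 78.6
clock: 10.48
position: [0.6543, 0.1563, 0.0872]
ee_rot: [0.706, 0.708, 0.0, -0.0]
ft_force: [0.3, -1.0, -2.6]
grip_width: 0.22
grasp_force: 78.7
tcp [0.6543 0.1563 0.0872] yaw 90.19 z [-0.  0. -1.] w 0.22 [ 0.3 -1.  -2.6] 10.475
blade 19466 [ 0.0985 -0.0002] [0.0949 0.0829] 89.8 z=ax+by+c [-0.0258  0.0007  0.0504] x 0.0571 0.1401 y -0.0477 0.0472
platter [   0   29   61  140 6177] (array([0.4557, 0.2428]), 0.0471) [0.4737 0.2398 0.0163]
platter [   67    29   139   146 14547] (array([0.5507, 0.2402]), 0.0476) [0.5512 0.2443 0.0163]
```

View pics/w6.png

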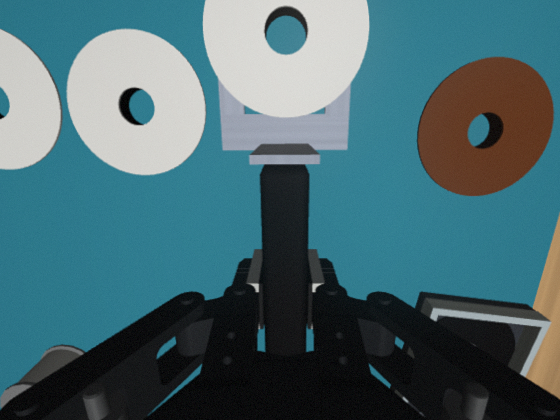

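Platter A rides level on the fork, with its hole at (286,30). Next I measure its axis in the tool frame, and the spindle.

```bash
cat > hole.py <<'E'
from h import *
import sys
def hole(p,c,zw,box=None):
    q=p.astype(int); w=((q.min(2)>150)&(q.max(2)-q.min(2)<30)).astype(np.uint8)
    cs,hi=cv2.findContours(w,cv2.RETR_CCOMP,cv2.CHAIN_APPROX_NONE); out=[]
    for k,h in zip(cs,hi[0]):
        if h[3]>=0 and cv2.contourArea(k)>40:
            X=onplane(c,k.reshape(-1,2),zw)[:,:2]
            e=cv2.fitEllipse((X*1000).astype(np.float32)); 
            if 20<min(e[1])and max(e[1])<30: out.append((np.array(e[0])/1000,e[1],k.reshape(-1,2).mean(0)))
    return out
if __name__=='__main__':
    o=manip.get_obs();M=R.from_quat(o['ee_rot']).as_matrix();p,d,c=cam('wrist')
    for C,ax,px in hole(p,c,o['position'][2]-.047):
        L=M.T@(np.r_[C,o['position'][2]-.047]-o['position']);print('hole px',px.round(1),'world',C.round(4),'tool',L.round(4),np.round(ax,1))
E
python3 hole.py
python3 - <<'E'
from h import *
for n in('top','scene','w2'):
    f=np.load(f'pics/{n}.npz' if n=='w2' else f'pics/{n}0.npz');p=f['p'].astype(int);c=eyes.camera_params('wrist' if n=='w2' else n)
    if n=='w2': c['world_from_camera']=f['T']
    P=cloud(c,f['d'])
    m=(abs(P[...,0]-.6)<.08)&(abs(P[...,1]+.147)<.08)&(abs(P[...,2]-.018)<.006)
    b=max(blobs(m,100),key=lambda t:t[0][4])[2]
    g=cv2.findContours(b.astype(np.uint8),0,1)[0][0].reshape(-1,2)
    X=onplane(c,g,.018)[:,:2]; e=cv2.fitEllipse((X*1000).astype(np.float32)); print(n,np.round(e,2) if 0 else e)
    t=(abs(P[...,0]-.6)<.03)&(abs(P[...,1]+.147)<.03)&(P[...,2]>.06)
    print('stud',t.sum(),np.median(P[t],0).round(4),P[t][:,2].max())
E
```

```text
hole px [136.1 105.9] world [0.5622 0.2393] tool [ 0.0833 -0.0916  0.047 ] [22.7 22.8]
hole px [285.6  29.9] world [0.6535 0.2804] tool [ 0.1241 -0.0002  0.047 ] [25.3 25.4]
top ((600.3587036132812, -153.968017578125), (107.04585266113281, 107.74716186523438), 30.35337257385254)
stud 64 [ 0.5991 -0.15    0.1015] 0.13015112190142664
scene ((603.49560546875, -147.63522338867188), (104.32809448242188, 105.96597290039062), 10.634241104125977)
stud 92 [ 0.6047 -0.147   0.0959] 0.1281435609336583
w2 ((598.4793090820312, -155.8493194580078), (104.55178833007812, 107.99085998535156), 74.82830810546875)
stud 661 [ 0.5982 -0.158   0.0985] 0.1302124402764968
```

```bash

python3 -m crank '[[[0,0,0,1.5,0,0,0],[0,0,0,3,0,0,0],[0,0,0,3.5,0,0,0],[0,0,0,3,0,0,0],[0,0,0,1.8,0,0,0],[0,-0.2,-1.5,0,0,0,0],[0,-0.4,-2.6,0,0,0,0],[0,-0.5,-3.5,0,0,0,0],[0,-0.5,-3.8,0,0,0,0],[0,-0.5,-3.8,0,0,0,0],[0,-0.5,-3.8,0,0,0,0],[0,-0.5,-3.8,0,0,0,0],[0,-0.5,-3.8,0,0,0,0],[0,-0.5,-3.8,0,0,0,0],[0,-0.5,-3.8,0,0,0,0],[0,-0.5,-3.4,0,0,0,0],[0,-0.3,-2.6,0,0,0,0],[0,-0.1,-1.9,0,0,0,0],[0,0,-1,0,0,0,0],[0,0,0,0,0,0,0]]]'
python3 look.py w7; python3 hole.py
python3 - <<'E'
from h import *
a=cv2.imread('pics/w7.png')[0:180,190:390]
p,_,c=cam('top');cv2.imwrite('pics/t7f.png',p[:,:,::-1]);b=p[150:240,300:400,::-1]
p,_,c=cam('scene');cv2.imwrite('pics/s7f.png',p[:,:,::-1]);s=p[130:220,160:260,::-1]
r=lambda i:cv2.resize(i,(395,356),interpolation=cv2.INTER_CUBIC)
cv2.imwrite('pics/c7.png',np.hstack([r(a),r(b)]))
E
```

```text
clock: 13.08
position: [0.5991, -0.2752, 0.2149]
ee_rot: [0.706, 0.708, -0.0, -0.0]
ft_force: [0.7, 0.9, -3.2]
grip_width: 0.221
grasp_force: 78.6
tcp [ 0.5991 -0.2752  0.2149] yaw 90.14 z [-5.e-04  0.e+00 -1.e+00] w 0.221 [ 0.7  0.9 -3.2] 13.075
blade 19312 [0.0985 0.    ] [0.0828 0.0949] 0.01 z=ax+by+c [-0.0261  0.0005  0.0504] x 0.0571 0.1399 y -0.0474 0.0475
platter [267  16  40  34 999] (array([ 0.5993, -0.1156]), 0.0203) [ 0.5989 -0.1131  0.0182]
hole px [285.7  19. ] world [ 0.5992 -0.148 ] tool [0.1261 0.0002 0.0471] [23.3 23.5]
```

View pics/c7.png

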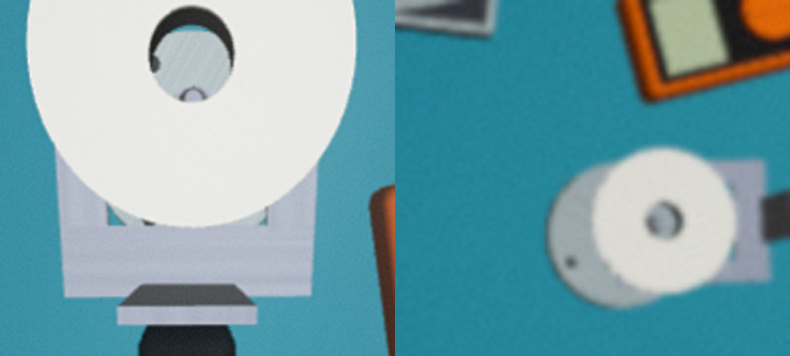

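The wrist crop (left) shows the stud tip just inside the lower rim of the hole at full-image pixel (288,48), with the hole centred near (287,27). The top crop (right) shows the platter over the spindle.

```bash
python3 - <<'E'
from h import *
p,d,c=cam('wrist');P=cloud(c,d);z=P[...,2]
print(P[40:52,288].round(3).tolist())
print(onplane(c,[[287.7,47],[287.7,49]],.128).round(4), onplane(c,[[287.2,27.3]],.168).round(4))
# hole = pixels near disc whose height is not disc top
b=(z<.162).astype(np.uint8);b[70:]=0
for s,ce,k in blobs(b,300):
    g=cv2.findContours(k.astype(np.uint8),0,1)[0][0].reshape(-1,2)
    e=cv2.minEnclosingCircle((onplane(c,g,.168)[:,:2]*1000).astype(np.float32));print(s,e,cv2.fitEllipse((onplane(c,g,.168)[:,:2]*1000).astype(np.float32)))
cv2.imwrite('pics/c7b.png',cv2.resize(p[0:70,250:330,::-1],None,fx=7,fy=7,interpolation=cv2.INTER_NEAREST))
E
```

```text
[[0.601, -0.119, 0.018], [0.601, -0.12, 0.019], [0.601, -0.121, 0.02], [0.601, -0.122, 0.019], [0.601, -0.123, 0.02], [0.601, -0.124, 0.019], [0.601, -0.143, 0.104], [0.601, -0.147, 0.119], [0.601, -0.15, 0.127], [0.601, -0.15, 0.128], [0.601, -0.151, 0.128], [0.601, -0.152, 0.128]]
[[ 0.6005 -0.1492  0.128 ]
 [ 0.6005 -0.1504  0.128 ]] [[ 0.5999 -0.1477  0.168 ]]
[    0     0   216    70 14398] ((492.9565734863281, -159.05331420898438), 65.25601196289062) ((493.5916442871094, -152.15411376953125), (39.806156158447266, 159.29696655273438), 90.09321594238281)
[  358     0   202    70 13432] ((701.7924194335938, -156.4989013671875), 61.27534484863281) ((701.0388793945312, -151.18069458007812), (39.894954681396484, 147.1580352783203), 90.38983917236328)
[ 266    6   42   46 1487] ((599.4908447265625, -148.80117797851562), 11.98819351196289) ((599.4384155273438, -148.7433319091797), (22.853681564331055, 23.176677703857422), 70.5720443725586)
```

View pics/c7b.png

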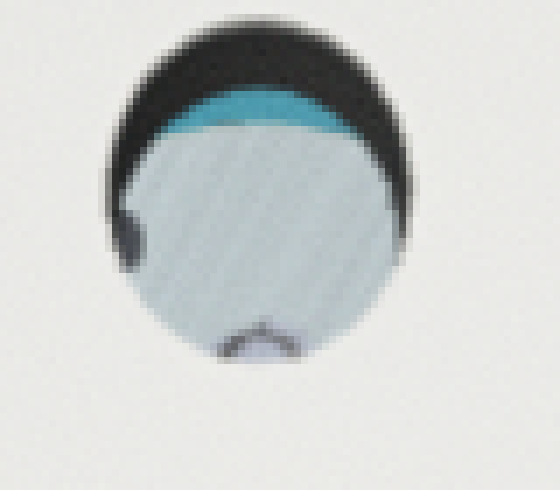

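The tip's front arc shows just inside the near rim of the hole, so the stud axis is about 5 mm nearer the camera. I shift the platter and look once more.

```bash

python3 -m crank '[[[0,0.05,-0.5,-0.5,0,0,0],[0,0,0,-0.4,0,0,0],[0,0,0,0,0,0,0],[0,0,0,0,0,0,0]]]'
cat > hs.py <<'E'
from h import *
o=manip.get_obs();p,d,c=cam('wrist');P=cloud(c,d);z=P[...,2];zt=o['position'][2]-.047
print('tcp',o['position'].round(4))
b=(z<zt-.006).astype(np.uint8);b[70:]=0
for s,ce,k in blobs(b,300):
    if s[2]>70: continue
    g=cv2.findContours(k.astype(np.uint8),0,1)[0][0].reshape(-1,2)
    e=cv2.fitEllipse((onplane(c,g,zt)[:,:2]*1000).astype(np.float32));print('hole',np.round(e[0],1),np.round(e[1],1))
t=(z>.122)&(z<.134)&(abs(P[...,0]-.6)<.012)&(abs(P[...,1]+.152)<.012)
X=P[t];print('tip',t.sum(),X.mean(0),X.min(0),X.max(0))
u0=max(0,int(ce[0])-40)
import sys
cv2.imwrite(f'pics/{sys.argv[1]}.png',cv2.resize(p[0:70,250:330,::-1],None,fx=7,fy=7,interpolation=cv2.INTER_NEAREST))
E
python3 hs.py c8
```

```text
clock: 13.82
position: [0.5999, -0.2796, 0.2063]
ee_rot: [0.706, 0.708, 0.0, -0.0]
ft_force: [0.4, -0.3, -1.5]
grip_width: 0.223
grasp_force: 78.6
tcp [ 0.5999 -0.2796  0.2063]
hole [ 599.7 -155. ] [22.8 23.4]
tip 176 [ 0.60002835 -0.153821    0.1261318 ] [ 0.59540187 -0.15797986  0.12207432] [ 0.60434904 -0.14853825  0.12995028]
```

View pics/c8.png

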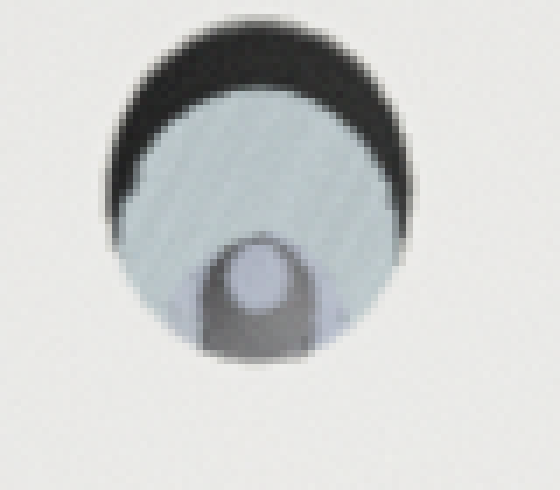

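The flat tip shows at full-image pixel (287,39), inside the hole.

```bash
python3 - <<'E'
from h import *
p,d,c=cam('wrist');print(onplane(c,[[286.9,39.3]],.128).round(4),onplane(c,[[286.9,39.3]],.130).round(4)); print(onplane(c,[[287,27]],.1593))
E
```

```text
[[ 0.6002 -0.1527  0.128 ]] [[ 0.6002 -0.1532  0.13  ]]
[[ 0.60005546 -0.15381847  0.1593    ]]
```

```bash

python3 -m crank '[[[0,0.02,0.12,0,0,0,0],[0,0,0,-1,0,0,0],[0,0,0,-1,0,0,0],[0,0,0,-1,0,0,0],[0,0,0,-1,0,0,0],[0,0,0,-1,0,0,0],[0,0,0,0,0,0,0],[0,0,0,0,0,0,0]]]'
python3 hs.py c9
```

```text
clock: 14.92
position: [0.6002, -0.2786, 0.1566]
ee_rot: [0.706, 0.708, 0.0, 0.0]
ft_force: [-0.1, 0.5, -2.4]
grip_width: 0.22
grasp_force: 78.5
tcp [ 0.6002 -0.2786  0.1566]
hole [ 600. -154.] [23.  23.2]
tip 290 [ 0.60003088 -0.15379543  0.12639275] [ 0.59554815 -0.15767436  0.122     ] [ 0.60504941 -0.14908797  0.12985054]
```

View pics/c9.png

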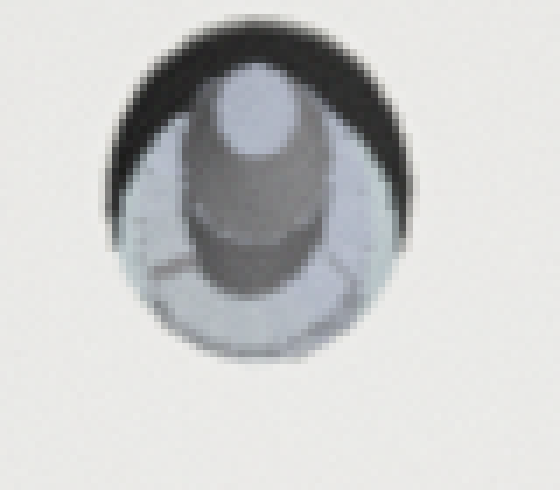

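The stud stands centred in the hole and the ring is already past the thread start. Lowering onto the hub.

```bash

python3 -m crank '[[[0,0,0.02,-1,0,0,0],[0,0,0,-1,0,0,0],[0,0,0,-1,0,0,0],[0,0,0,-1,0,0,0],[0,0,0,-1,0,0,0],[0,0,0,-0.6,0,0,0],[0,0,0,-0.4,0,0,0],[0,0,0,-0.4,0,0,0],[0,0,0,-0.3,0,0,0],[0,0,0,-0.3,0,0,0],[0,0,0,0,0,0,0],[0,0,0,0,0,0,0]]]'
python3 hs.py c10; python3 look.py w10
```

```text
clock: 16.48
position: [0.6002, -0.2783, 0.0865]
ee_rot: [0.706, 0.708, 0.0, 0.0]
ft_force: [0.6, -0.2, -1.0]
grip_width: 0.219
grasp_force: 78.7
tcp [ 0.6002 -0.2783  0.0865]
tcp [ 0.6002 -0.2784  0.0865] yaw 90.19 z [ 3.e-04 -1.e-04 -1.e+00] w 0.219 [ 0.   0.5 -2.7] 16.525
blade 19755 [0.0972 0.0002] [0.0952 0.0805] 89.76 z=ax+by+c [-0.1282 -0.0014  0.0557] x 0.057 0.1376 y -0.0475 0.0477hs.py:10: RuntimeWarning: Mean of empty slice.
  X=P[t];print('tip',t.sum(),X.mean(0),X.min(0),X.max(0))
  ret = um.true_divide(
Traceback (most recent call last):
  File "hs.py", line 10, in <module>
    X=P[t];print('tip',t.sum(),X.mean(0),X.min(0),X.max(0))
                                         ~~~~~^^^
ValueError: zero-size array to reduction operation minimum which has no identity
```

```bash

python3 -m crank '[[[0,0,-0.8,0,0,0,0],[0,0,-1.5,0,0,0,0],[0,0,-2,0,0,0,0],[0,0,-2.5,0,0,0,0],[0,0,-2.5,0,0,0,0],[0,0,-0.5,3,0,0,0],[0,0,0,5,0,0,0],[0,0,0,5,0,0,0],[0,0,1,0,0,0,0],[0,-0.7,4.3,0,0,0,0],[0,-0.7,5.5,0,0,0,0],[0,-0.7,5.5,0,0,0,0],[0,-0.7,5.5,0,0,0,0],[0,-0.7,5.5,0,0,0,0],[0,-0.7,5.5,0,0,0,0],[0,-0.7,5.0,0,0,0,0],[0,0,1,0,0,0,0],[0,0,0,0,0,0,0],[0,0,0,0,0,0,0]]]'
python3 look.py w11
python3 - <<'E'
from h import *
for n in('scene','top'):
    p,d,c=cam(n);P=cloud(c,d);q=p.astype(int)
    m=(q.min(2)>150)&(q.max(2)-q.min(2)<35)&(P[...,2]<.07)&(P[...,2]>.005)&(P[...,0]>.4)&(P[...,0]<.72)&(abs(P[...,1])<.38)
    for s,ce,b in blobs(m,100):print(n,s[4],ce.round(1),np.median(P[b],0).round(4))
E
```

```text
clock: 18.95
position: [0.5512, 0.0094, 0.216]
ee_rot: [0.707, 0.707, -0.0, 0.0]
ft_force: [0.6, -0.0, -2.4]
grip_width: 0.218
grasp_force: 78.8
tcp [0.5512 0.0094 0.216 ] yaw 90.02 z [-3.e-04 -9.e-04 -1.e+00] w 0.218 [ 0.6 -0.  -2.4] 18.95
blade 10041 [ 0.0987 -0.0012] [0.0804 0.0835] 89.78 z=ax+by+c [0.0018 0.0013 0.0489] x 0.0571 0.1406 y -0.0415 0.0391
platter [261   0  50   9 315] (array([0.5508, 0.2002]), 0.0247) [0.5503 0.1976 0.016 ]
platter [475 175  10  41 314] (array([ 0.7838, -0.0019]), 0.0249) [0.7814 0.001  0.0204]
platter [493 219  34  25 592] (array([ 0.8317, -0.0484]), 0.0221) [ 0.8287 -0.0464  0.02  ]
platter [336 271  26  28 306] (array([ 0.6344, -0.1235]), 0.0271) [ 0.6337 -0.121   0.018 ]
scene 728 [211.4 192. ] [ 0.6132 -0.1393  0.0435]
scene 566 [346.1 208.6] [0.4518 0.247  0.0163]
scene 614 [330.9 232.3] [0.5526 0.2427 0.0161]
top 157 [369.9 206.9] [ 0.6042 -0.1876  0.0469]
top 730 [225.3 228.1] [0.5522 0.2382 0.0168]
top 747 [224.3 262.4] [0.452  0.2422 0.0169]
```

Platter A is seated with its top at about 0.046, and B and C have not moved. Picking up B.

```bash

python3 -m crank '[[[0,0,0,-4,0,0,0],[0,0,0,-5,0,0,0],[0,0,0,-4,0,0,0],[0,0,0,-2.3,0,0,0],[0,0,0,-0.5,0,0,0],[0,0,0,0,0,0,0]]]'
python3 -m crank '[[[0,0,1.5,0,0,0,0],[0,0,2,0,0,0,0],[0,0,2,0,0,0,0],[0,0,2,0,0,0,0],[0,0,2,0,0,0,0],[0,0,1.2,0,0,0,0],[0,0,0,0,0,0,0],[0,0,0,0,0,0,0],[0,0,0,0.3,0,0,0],[0,0,0,0.3,0,0,0],[0,0,0,0.4,0,0,0],[0,0,0,1,0,0,0],[0,0,0,1,0,0,0],[0,0,0,0,0,0,0],[0,0,0,0,0,0,0]]]'
python3 look.py w12;python3 hole.py
```

```text
clock: 19.85
position: [0.5515, 0.0113, 0.0589]
ee_rot: [0.706, 0.708, 0.0, 0.0]
ft_force: [0.4, 0.1, -2.1]
grip_width: 0.22
grasp_force: 78.7
clock: 21.72
position: [0.551, 0.1187, 0.0883]
ee_rot: [0.706, 0.708, 0.0, -0.0]
ft_force: [-0.5, -0.1, -2.8]
grip_width: 0.218
grasp_force: 78.8
tcp [0.551  0.1187 0.0883] yaw 90.2 z [-0.  0. -1.] w 0.218 [-0.5 -0.1 -2.8] 21.725
blade 19613 [ 0.0985 -0.0003] [0.0948 0.0829] 89.98 z=ax+by+c [-0.0241  0.0006  0.0501] x 0.0571 0.14 y -0.0477 0.0471
platter [   59     0   147   116 12697] (array([0.4501, 0.2445]), 0.0477) [0.4504 0.2362 0.0163]
platter [537 329  18  45 436] (array([ 0.7849, -0.0052]), 0.0247) [ 7.822e-01 -6.000e-04  2.040e-02]
hole px [132.1  38.5] world [0.4617 0.2385] tool [ 0.1201 -0.0887  0.047 ] [22.5 22.7]
hole px [285.9  33.5] world [0.5503 0.241 ] tool [ 1.223e-01 -1.000e-04  4.700e-02] [25.2 25.5]
```

```bash

python3 -m crank '[[[0,0,0,1.5,0,0,0],[0,0,0,3,0,0,0],[0,0,0,3.5,0,0,0],[0,0,0,3,0,0,0],[0,0,0,1.7,0,0,0],[0,0.35,-1.5,0,0,0,0],[0,0.35,-2.6,0,0,0,0],[0,0.35,-3.5,0,0,0,0],[0,0.35,-3.8,0,0,0,0],[0,0.35,-3.8,0,0,0,0],[0,0.35,-3.8,0,0,0,0],[0,0.35,-3.8,0,0,0,0],[0,0.35,-3.8,0,0,0,0],[0,0.35,-3.4,0,0,0,0],[0,0.35,-2.8,0,0,0,0],[0,0.35,-2.4,0,0,0,0],[0,0.35,-2,0,0,0,0],[0,0.35,-1.5,0,0,0,0],[0,0.35,-0.8,0,0,0,0],[0,0,0,0,0,0,0]]]'
python3 -m crank '[[[0,0,0,0,0,0,0],[0,0,0,-0.5,0,0,0],[0,0,0,-0.4,0,0,0],[0,0,0,0,0,0,0]]]'
python3 hs.py c12; python3 hole.py
```

```text
clock: 24.32
position: [0.6002, -0.2765, 0.2151]
ee_rot: [0.706, 0.708, -0.0, -0.0]
ft_force: [-0.7, -0.2, -3.1]
grip_width: 0.219
grasp_force: 78.8
clock: 24.82
position: [0.5999, -0.2759, 0.2058]
ee_rot: [0.706, 0.708, -0.0, -0.0]
ft_force: [-0.2, 0.1, -3.2]
grip_width: 0.215
grasp_force: 78.7
tcp [ 0.5999 -0.2759  0.2058]
hole [ 599.4 -152.8] [22.9 23.1]
tip 162 [ 0.59994457 -0.15361279  0.126345  ] [ 0.59527216 -0.15727613  0.12202317] [ 0.6042776  -0.14812008  0.12994607]
hole px [285.8  20.4] world [ 0.5995 -0.1531] tool [ 1.23e-01 -1.00e-04  4.70e-02] [24.1 25.3]
```

```bash

python3 -m crank '[[[0,0.03,-0.05,0,0,0,0],[0,0,0,-1,0,0,0],[0,0,0,-1,0,0,0],[0,0,0,-1,0,0,0],[0,0,0,-1,0,0,0],[0,0,0,-0.9,0,0,0],[0,0,0,0,0,0,0],[0,0,0,0,0,0,0]]]'
python3 hs.py c13
```

```text
clock: 25.92
position: [0.6006, -0.2769, 0.1577]
ee_rot: [0.706, 0.708, 0.0, 0.0]
ft_force: [-0.2, -0.6, -3.0]
grip_width: 0.221
grasp_force: 78.7
tcp [ 0.6006 -0.2769  0.1577]
hole [ 600.2 -153.9] [22.9 23.1]
tip 287 [ 0.6000219  -0.15381903  0.12641277] [ 0.59531532 -0.15774836  0.12205404] [ 0.60491653 -0.14867427  0.13023786]
```

```bash

python3 -m crank '[[[0,0,0,-1,0,0,0],[0,0,0,-1,0,0,0],[0,0,0,-1,0,0,0],[0,0,0,-0.8,0,0,0],[0,0,0,-0.5,0,0,0],[0,0,0,-0.4,0,0,0],[0,0,0,-0.3,0,0,0],[0,0,0,-0.3,0,0,0],[0,0,0,-0.2,0,0,0],[0,0,0,0,0,0,0],[0,0,0,0,0,0,0]]]'
python3 -m crank '[[[0,0,-0.8,0,0,0,0],[0,0,-1.5,0,0,0,0],[0,0,-2,0,0,0,0],[0,0,-2.5,0,0,0,0],[0,0,-2.5,0,0,0,0],[0,0,-0.5,3,0,0,0],[0,0,0,5,0,0,0],[0,0,0,4,0,0,0],[0,0,0,0,0,0,0]]]'
python3 -m crank '[[[0,-1.6,2,0,0,0,0],[0,-1.6,4,0,0,0,0],[0,-1.6,5.5,0,0,0,0],[0,-1.6,5.5,0,0,0,0],[0,-1.7,5.5,0,0,0,0],[0,-1.7,5.5,0,0,0,0],[0,-1.7,5.5,0,0,0,0],[0,-1.8,3.5,0,0,0,0],[0,-1.7,1.5,0,0,0,0],[0,0,0,0,0,0,0],[0,0,0,0,0,0,0]]]'
python3 look.py w14
cat > st.py <<'E'
from h import *
for n in('scene','top'):
    p,d,c=cam(n);P=cloud(c,d);q=p.astype(int);cv2.imwrite(f'pics/{n}_st.png',p[:,:,::-1])
    m=(q.min(2)>150)&(q.max(2)-q.min(2)<35)&(P[...,2]<.1)&(P[...,2]>.005)&(P[...,0]>.4)&(P[...,0]<.72)&(abs(P[...,1])<.38)
    for s,ce,b in blobs(m,100):print(n,s[4],ce.round(1),np.median(P[b],0).round(4))
E
python3 st.py
```

```text
clock: 27.35
position: [0.6004, -0.2768, 0.1025]
ee_rot: [0.706, 0.708, 0.0, 0.0]
ft_force: [0.4, -0.2, -2.3]
grip_width: 0.218
grasp_force: 78.8
clock: 28.48
position: [0.6009, -0.3777, 0.2263]
ee_rot: [0.706, 0.708, 0.0, 0.003]
ft_force: [-0.2, 0.2, -2.0]
grip_width: 0.213
grasp_force: 79.1
clock: 29.85
position: [0.4506, 0.0091, 0.2219]
ee_rot: [0.706, 0.708, -0.0, -0.0]
ft_force: [0.9, -0.6, -2.2]
grip_width: 0.221
grasp_force: 78.9
tcp [0.4506 0.0091 0.2219] yaw 90.11 z [-4.e-04 -4.e-04 -1.e+00] w 0.221 [ 0.9 -0.6 -2.2] 29.85
blade 10005 [ 0.0988 -0.0012] [0.0807 0.0835] 89.85 z=ax+by+c [0.0016 0.0015 0.0488] x 0.057 0.1406 y -0.0416 0.0392
platter [357 267  78  33 991] (array([ 0.6003, -0.1429]), 0.0524) [ 0.5907 -0.1173  0.018 ]
scene 838 [211.  190.3] [ 0.6145 -0.1385  0.0588]
scene 560 [346.1 208.7] [0.4529 0.2478 0.0159]
top 881 [358.5 208.4] [ 0.5989 -0.1491  0.0627]
top 751 [224.4 262.4] [0.4519 0.2419 0.0167]
```

B is seated with its top at 0.062. Picking up C; the fingers pass 12 mm above the reel.

```bash

python3 -m crank '[[[0,0.02,1,-4,0,0,0],[0,0,0,-5,0,0,0],[0,0,0,-4.5,0,0,0],[0,0,0,-2.4,0,0,0],[0,0,0,-0.5,0,0,0],[0,0,0,0,0,0,0]]]'
python3 -m crank '[[[0,0,1.5,0,0,0,0],[0,0,2,0,0,0,0],[0,0,2,0,0,0,0],[0,0,2,0,0,0,0],[0,0,1.7,0,0,0,0],[0,0,1,0,0,0,0],[0,0,0,0,0,0,0],[0,0,0,0,0,0,0],[0,0,0,0.3,0,0,0],[0,0,0,0.3,0,0,0],[0,0,0,0.4,0,0,0],[0,0,0,1,0,0,0],[0,0,0,1,0,0,0],[0,0,0,0,0,0,0],[0,0,0,0,0,0,0]]]'
python3 look.py w15;python3 hole.py
```

```text
clock: 30.75
position: [0.4511, 0.0199, 0.0588]
ee_rot: [0.706, 0.708, 0.0, 0.0]
ft_force: [-0.4, 0.1, -1.5]
grip_width: 0.224
grasp_force: 78.8
clock: 32.62
position: [0.4505, 0.1222, 0.0883]
ee_rot: [0.706, 0.708, 0.0, -0.0]
ft_force: [-0.2, 0.3, -2.1]
grip_width: 0.215
grasp_force: 78.9
tcp [0.4505 0.1222 0.0883] yaw 90.19 z [ 1.e-04  1.e-04 -1.e+00] w 0.215 [-0.2  0.3 -2.1] 32.625
blade 19619 [ 0.0984 -0.0003] [0.0827 0.0951] 0.03 z=ax+by+c [-0.025   0.0006  0.0501] x 0.0571 0.1398 y -0.0479 0.0472
hole px [285.9  32.8] world [0.4499 0.2448] tool [ 1.226e-01 -1.000e-04  4.700e-02] [25.2 25.4]
```

```bash

python3 -m crank '[[[0,0,0,1.5,0,0,0],[0,0,0,3,0,0,0],[0,0,0,3.5,0,0,0],[0,0,0,3,0,0,0],[0,0,0,1.7,0,0,0],[0,0.8,-1.9,0,0,0,0],[0,1.1,-2.6,0,0,0,0],[0,1.3,-3.5,0,0,0,0],[0,1.4,-3.8,0,0,0,0],[0,1.4,-3.8,0,0,0,0],[0,1.4,-3.8,0,0,0,0],[0,1.4,-3.8,0,0,0,0],[0,1.3,-3.8,0,0,0,0],[0,1.2,-3.4,0,0,0,0],[0,1.0,-2.8,0,0,0,0],[0,0.9,-2.4,0,0,0,0],[0,0.8,-2,0,0,0,0],[0,0.6,-1.5,0,0,0,0],[0,0.4,-0.8,0,0,0,0],[0,0,0,0,0,0,0]]]'
python3 -m crank '[[[0,0,0,0,0,0,0],[0,0,0,-0.5,0,0,0],[0,0,0,-0.4,0,0,0],[0,0,0,0,0,0,0]]]'
python3 hs.py c16; python3 hole.py
```

```text
clock: 35.22
position: [0.6006, -0.277, 0.2151]
ee_rot: [0.706, 0.708, -0.0, -0.0]
ft_force: [0.2, -0.2, -2.6]
grip_width: 0.222
grasp_force: 78.9
clock: 35.72
position: [0.6004, -0.2764, 0.2058]
ee_rot: [0.706, 0.708, -0.0, -0.0]
ft_force: [-0.2, 0.8, -2.2]
grip_width: 0.217
grasp_force: 78.8
tcp [ 0.6004 -0.2764  0.2058]
hole [ 598.9 -151.7] [22.9 23.1]
tip 144 [ 0.5999616  -0.15323809  0.12674079] [ 0.59511216 -0.15645574  0.12205906] [ 0.60476023 -0.14826497  0.12992235]
hole px [284.   17.6] world [ 0.599 -0.152] tool [ 0.1245 -0.0011  0.047 ] [24.  25.7]
```

C slid about 1.5 mm on the fork, so I correct for that and check lower down.

```bash

python3 -m crank '[[[0,0.11,-0.2,0,0,0,0],[0,0,0,-1,0,0,0],[0,0,0,-1,0,0,0],[0,0,0,-1,0,0,0],[0,0,0,-1,0,0,0],[0,0,0,-0.9,0,0,0],[0,0,0,0,0,0,0],[0,0,0,0,0,0,0]]]'
python3 hs.py c17
```

```text
clock: 36.83
position: [0.6018, -0.2789, 0.1577]
ee_rot: [0.706, 0.708, 0.0, 0.0]
ft_force: [-0.0, 0.3, -2.2]
grip_width: 0.218
grasp_force: 78.8
tcp [ 0.6018 -0.2789  0.1577]
hole [ 600.4 -154.2] [23.  23.1]
tip 298 [ 0.60002173 -0.15385711  0.12625581] [ 0.59553554 -0.15866278  0.12200315] [ 0.60458397 -0.14937327  0.1298807 ]
```

```bash

python3 -m crank '[[[0,-0.03,0.03,-0.8,0,0,0],[0,0,0,-0.8,0,0,0],[0,0,0,-0.6,0,0,0],[0,0,0,-0.4,0,0,0],[0,0,0,-0.4,0,0,0],[0,0,0,-0.3,0,0,0],[0,0,0,-0.3,0,0,0],[0,0,0,-0.3,0,0,0],[0,0,0,0,0,0,0],[0,0,0,0,0,0,0]]]'
python3 -m crank '[[[0,0,-0.8,0,0,0,0],[0,0,-1.5,0,0,0,0],[0,0,-2,0,0,0,0],[0,0,-2.5,0,0,0,0],[0,0,-2.5,0,0,0,0],[0,0,-0.5,3,0,0,0],[0,0,0,5,0,0,0],[0,0,0,4.5,0,0,0],[0,0,0,0,0,0,0]]]'
python3 -m crank '[[[0,-1.3,-0.25,0,0,0,-9.5],[0,-1.3,-0.25,0,0,0,-9.5],[0,-1.3,-0.25,0,0,0,-9.5],[0,-1.3,-0.25,0,0,0,-9.5],[0,-1.3,-0.25,0,0,0,-9.5],[0,-1.3,-0.25,0,0,0,-9.5],[0,-1.3,-0.25,0,0,0,-9.5],[0,-1.3,-0.25,0,0,0,-9.5],[0,-1.3,-0.25,0,0,0,-9.5],[0,-1.3,-0.25,0,0,0,-9.5],[0,0,0,0,0,0,0],[0,0,0,0,0,0,0]]]'
python3 look.py w18; python3 st.py
```

```text
clock: 38.12
position: [0.6014, -0.2786, 0.1185]
ee_rot: [0.706, 0.708, 0.0, 0.0]
ft_force: [-0.5, 0.8, -1.9]
grip_width: 0.218
grasp_force: 78.9
clock: 39.25
position: [0.6019, -0.3796, 0.2478]
ee_rot: [0.706, 0.708, 0.0, 0.003]
ft_force: [-0.4, 0.4, -2.7]
grip_width: 0.219
grasp_force: 79.2
clock: 40.75
position: [0.4717, -0.4015, 0.2428]
ee_rot: [0.999, -0.04, -0.0, -0.0]
ft_force: [-0.1, -1.0, -1.7]
grip_width: 0.219
grasp_force: 78.9
tcp [ 0.4717 -0.4015  0.2428] yaw -4.59 z [-5.e-04  1.e-04 -1.e+00] w 0.219 [-0.1 -1.  -1.7] 40.75
blade 10056 [ 0.0974 -0.0013] [0.0803 0.0836] 89.85 z=ax+by+c [0.0039 0.0004 0.0488] x 0.0556 0.1391 y -0.0415 0.039
platter [  49   39   63   99 1875] (array([ 0.6003, -0.1517]), 0.0543) [ 0.597  -0.1856  0.0183]
scene 951 [210.7 188.6] [ 0.6157 -0.1378  0.0738]
top 952 [359.  208.3] [ 0.599  -0.147   0.0784]
```

View pics/w18.png

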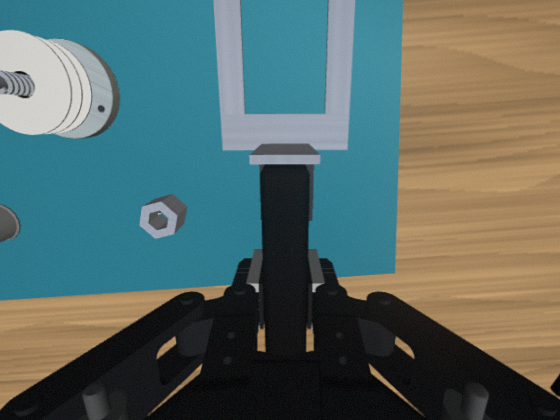

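All three platters are stacked on the spindle at (30,80), and the nut stands at (160,218). Now the fork goes back in its cradle.

```bash

python3 -m crank '[[[0,-0.47,-0.22,-3,0,0,0],[0,0,0,-4,0,0,0],[0,0,0,0,0,0,0],[0,0,0,0,0,0,0],[0,0,0,-4,0,0,0],[0,0,0,-3,0,0,0],[0,0,0,-2.5,0,0,0],[0,0,0,-1,0,0,0],[0,0,0,-0.5,0,0,0],[0,0,0,-0.4,0,0,0],[0,0,0,-0.15,0,0,0],[0,0,0,0,0,0,0],[0,0,0,0,0,0,0]]]'
python3 look.py w19
```

```text
clock: 42.52
position: [0.4668, -0.4038, 0.0581]
ee_rot: [0.999, -0.042, 0.0, 0.0]
ft_force: [0.3, 0.6, -1.6]
grip_width: 0.216
grasp_force: 78.9
tcp [ 0.4668 -0.4038  0.0581] yaw -4.81 z [ 4.e-04 -3.e-04 -1.e+00] w 0.216 [ 0.3  0.6 -1.6] 42.525
blade 10338 [ 0.0976 -0.0013] [0.0843 0.0865] 89.69 z=ax+by+c [0.0043 0.001  0.0489] x 0.0543 0.1411 y -0.0434 0.0411
platter [ 214    0  141  150 8899] (array([ 0.5629, -0.4106]), 0.0551) [ 0.5526 -0.4067  0.0091]
```

```bash

python3 -m crank '[[[0,0,0,-0.12,0,0,0],[0,0,0,0,0,0,0],[4,0,0,0,0,0,0],[8.5,0,0,0,0,0,0],[8.5,0,0,0,0,0,0],[8.5,0,0,0,0,0,0],[8.5,0,0,0,0,0,0],[8.5,0,0,0,0,0,0]]]'
python3 -m crank '[[[8.5,0,0,2,0,0,0],[8.5,0,0,4,0,0,0],[8.5,0,0,5,0,0,0],[8.5,0,0,5,0,0,0],[8.5,0,0,3,0,0,0],[8.5,-0.8,4.5,0,0,0,0],[8.5,-0.8,4.5,0,0,0,0],[8.5,-0.8,4.5,0,0,0,0],[8.5,0,0,0,0,0,0],[8.5,0,0,0,0,0,0]]]'
python3 - <<'E'
from h import *
o=manip.get_obs();print(o['position'],R.from_quat(o['ee_rot']).as_matrix()[:,0])
p,d,c=cam('wrist');cv2.imwrite('pics/w20.png',p[:,:,::-1]);P=cloud(c,d)
m=(abs(P[...,0]-.44)<.06)&(abs(P[...,1]+.262)<.06)&(abs(P[...,2]-.0405)<.005)
for s,ce,b in blobs(m,200):
    g=cv2.findContours(b.astype(np.uint8),0,1)[0][0].reshape(-1,2);X=onplane(c,g,.0405)[:,:2]
    ctr,r=cv2.minEnclosingCircle((X*1000).astype(np.float32));a=np.arctan2(X[:,1]-ctr[1]/1000,X[:,0]-ctr[0]/1000);rr=np.hypot(X[:,0]-ctr[0]/1000,X[:,1]-ctr[1]/1000)
    cor=np.degrees(np.angle((rr**8*np.exp(6j*a)).sum())/6)
    print('nut px',ce,'ctr',ctr,r,'mean',X.mean(0),'z',np.median(P[b][:,2]),'corner deg',cor,'flat normal',cor+30)
h=(P[...,2]>.077)&(P[...,2]<.092)&(P[...,1]<-.33)&(P[...,1]>-.5)&(P[...,0]>.3)&(P[...,0]<.7)
for s,ce,b in blobs(h,150): print('handle',cv2.minAreaRect(P[b][:,:2].astype(np.float32)),np.median(P[b][:,2]))
E
```

```text
clock: 43.58
position: [0.4667, -0.4037, 0.0566]
ee_rot: [0.999, -0.042, 0.0, 0.0]
ft_force: [-0.2, -0.0, -0.2]
grip_width: 0.99
grasp_force: 0.0
clock: 44.82
position: [0.4431, -0.2706, 0.2478]
ee_rot: [0.999, -0.042, 0.001, -0.0]
ft_force: [-0.2, -1.4, 0.0]
grip_width: 0.993
grasp_force: 0.0
[ 0.44306211 -0.27064012  0.24781326] [ 0.99646042 -0.08404479  0.00176292]
nut px [260.99762752 188.1198102 ] ctr (439.56982421875, -239.9967041015625) 25.42917251586914 mean [ 0.44022672 -0.24003552] z 0.04019933966299066 corner deg -20.187206131731614 flat normal 9.812793868268386
handle ((0.46733182668685913, -0.4066983163356781), (0.030129235237836838, 0.10933517664670944), 85.0100326538086) 0.0847841000523086
```

View pics/w20.png

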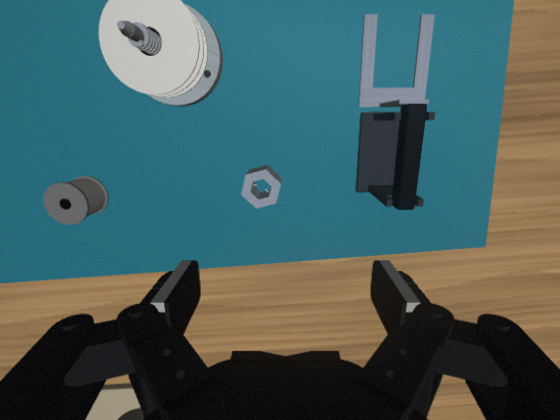

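The view shows the nut at (262,188), which is about (0.440, -0.240) with flat normals at 9.8° + 60°k. The fork lies in its cradle at (405,155). I grip the nut at yaw 39.8°.

```bash

python3 -m crank '[[[8.5,-0.06,0.58,-3,0,0,9],[8.5,-0.06,0.58,-3,0,0,9],[8.5,-0.06,0.58,-3,0,0,9],[8.5,-0.06,0.58,-3,0,0,9],[8.5,-0.07,0.59,-2,0,0,8.6],[8.5,0,0,0,0,0,0],[8.5,0,0,0,0,0,0]]]' 60
python3 - <<'E'
from h import *
o=manip.get_obs();M=R.from_quat(o['ee_rot']).as_matrix();print(o['position'],np.degrees(np.arctan2(M[1,0],M[0,0])))
p,d,c=cam('wrist');cv2.imwrite('pics/w21.png',p[:,:,::-1]);P=cloud(c,d)
m=(abs(P[...,0]-.44)<.04)&(abs(P[...,1]+.24)<.04)&(abs(P[...,2]-.0405)<.004)
for s,ce,b in blobs(m,200):
    g=cv2.findContours(b.astype(np.uint8),0,1)[0][0].reshape(-1,2);X=onplane(c,g,.0405)[:,:2];ctr,r=cv2.minEnclosingCircle((X*1000).astype(np.float32));print(s,ctr,r,X.mean(0),cv2.minAreaRect((X*1000).astype(np.float32)))
E
```

```text
clock: 45.75
position: [0.4399, -0.243, 0.1078]
ee_rot: [0.941, 0.337, 0.0, 0.001]
ft_force: [0.2, 0.1, -0.1]
grip_width: 0.995
grasp_force: 0.0
[ 0.43986763 -0.24296227  0.10776107] 39.439938695954744
[ 253  187   60   64 2136] (440.0428466796875, -239.2471466064453) 25.056936264038086 [ 0.44009432 -0.23902653] ((440.1148681640625, -239.3240966796875), (50.076961517333984, 43.92704772949219), 40.12202072143555)
```

```bash

python3 -m crank '[[[8.5,0.1,0.25,-3,0,0,0.6],[8.5,0,0,-3,0,0,0],[8.5,0,0,-2.5,0,0,0],[8.5,0,0,-1.2,0,0,0],[8.5,0,0,-0.4,0,0,0],[8.5,0,0,0,0,0,0],[0,0,0,0,0,0,0],[0,0,0,0,0,0,0],[0,0,0,0,0,0,0],[0,0,0,0,0,0,0],[0,0,0,0,0,0,0],[0,0,0,0,0,0,0],[0,0,0,0,0,0,0]]]' 60
python3 - <<'E'
from h import *
o=manip.get_obs();M=R.from_quat(o['ee_rot']).as_matrix();print(o['position'],np.degrees(np.arctan2(M[1,0],M[0,0])))
p,d,c=cam('wrist');cv2.imwrite('pics/w22.png',p[:,:,::-1]);P=cloud(c,d);L=(P-o['position'])@M
m=(abs(P[...,2]-.0405)<.004)&(abs(L[...,0])<.04)&(abs(L[...,1])<.035)
for s,ce,b in blobs(m,200): print(s,L[b].min(0),L[b].max(0),L[b].mean(0))
E
```

```text
clock: 47.42
position: [0.4413, -0.2387, 0.0065]
ee_rot: [0.939, 0.345, 0.001, 0.0]
ft_force: [-1.7, 0.9, 6.9]
grip_width: 0.51
grasp_force: 61.2
[ 0.44132791 -0.23870756  0.00652087] 40.378209278059444
[ 204  247  164  107 6830] [-0.0273647  -0.03499556 -0.03798917] [ 0.02418704  0.03388075 -0.02997293] [ 0.00049104 -0.00097656 -0.03357353]
```

View pics/w22.png

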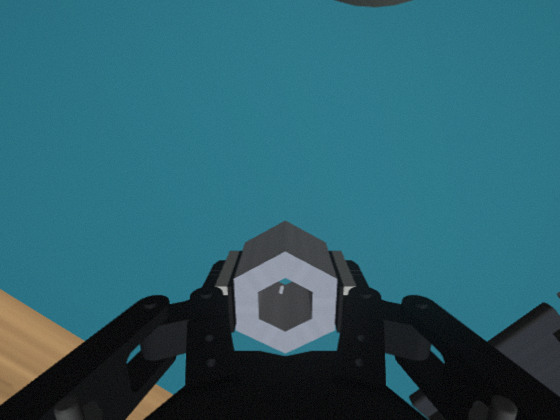

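The nut is held square with its top centred at (286,302). Carrying it over the stud.

```bash
python3 - <<'E'
from h import *
o=manip.get_obs();M=R.from_quat(o['ee_rot']).as_matrix();p,d,c=cam('wrist')
X=onplane(c,[[286,302.5],[286,251],[286,354]],.0402);print(((X-o['position'])@M).round(4))
E
python3 -m crank '[[[0,0,0,3,0,0,0],[0,0,0,4,0,0,0],[0,0,0,5,0,0,0],[0,0,0,4,0,0,0],[0,2,1.1,0,0,0,3.7],[0,2,1.1,0,0,0,3.7],[0,2,1.1,0,0,0,3.7],[0,2,1.1,0,0,0,3.7],[0,2,1.1,0,0,0,3.7],[0,2,1.1,0,0,0,3.7],[0,2,1.1,0,0,0,3.7],[0,2,0.8,0,0,0,3.7],[0,0,0,0,0,0,0],[0,0,0,0,0,0,0]]]' 
python3 - <<'E'
from h import *
o=manip.get_obs();M=R.from_quat(o['ee_rot']).as_matrix();print(o['position'],np.degrees(np.arctan2(M[1,0],M[0,0])),o['joint_pos'].round(2))
p,d,c=cam('wrist');cv2.imwrite('pics/w23.png',p[:,:,::-1])
p,d,c=cam('top');cv2.imwrite('pics/t23.png',cv2.resize(p[160:250,300:420,::-1],None,fx=5,fy=5))
E
```

```text
[[-0.0006 -0.0005 -0.0337]
 [ 0.0235 -0.0005 -0.0336]
 [-0.0279 -0.0005 -0.0337]]
clock: 49.28
position: [0.6001, -0.1542, 0.1657]
ee_rot: [0.82, 0.573, -0.0, -0.0]
ft_force: [-0.7, -0.7, -2.4]
grip_width: 0.507
grasp_force: 61.9
[ 0.60013723 -0.15421766  0.16571224] 69.88330940556045 [-0.44  0.46  0.82  1.6  -0.35  1.24  0.09]
```

View pics/w23.png

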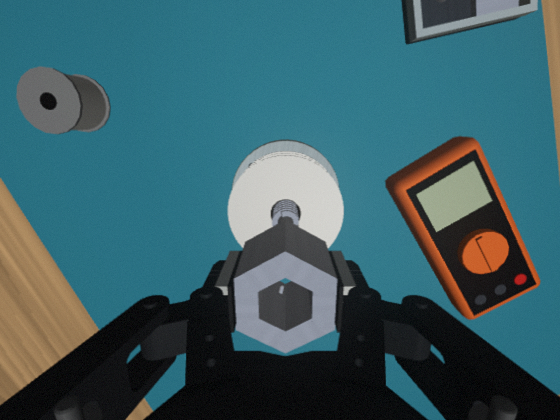

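The wrist view shows the nut at (286,302) in line with the stud at (286,210). I'm centring it and lowering in checked steps, using numbers only from here, since my picture allowance is used up.

```bash

python3 -m crank '[[[0,0.13,0.25,0,0,0,0],[0,0,0,-1,0,0,0],[0,0,0,-1,0,0,0],[0,0,0,-1,0,0,0],[0,0,0,-1,0,0,0],[0,0,0,-1,0,0,0],[0,0,0,0,0,0,0],[0,0,0,0,0,0,0]]]'
python3 -m crank '[[[0,0,0,-0.4,0,0,0],[0,0,0,-0.4,0,0,0],[0,0,0,0,0,0,0]]]'
python3 -m crank '[[[0,0,0,-0.3,0,0,0],[0,0,0,0,0,0,0]]]'
```

```text
clock: 50.38
position: [0.6023, -0.1513, 0.1161]
ee_rot: [0.819, 0.573, 0.0, 0.0]
ft_force: [-0.7, 0.3, -1.5]
grip_width: 0.505
grasp_force: 61.9
clock: 50.75
position: [0.602, -0.151, 0.1075]
ee_rot: [0.819, 0.573, -0.0, -0.0]
ft_force: [0.2, -0.2, -2.3]
grip_width: 0.512
grasp_force: 61.9
clock: 51.0
position: [0.6021, -0.1511, 0.1047]
ee_rot: [0.819, 0.573, 0.0, -0.0]
ft_force: [-0.1, -0.1, -2.6]
grip_width: 0.502
grasp_force: 61.9
```

```bash

python3 -m crank '[[[0,0,0,-0.3,0,0,0],[0,0,0,0,0,0,0]]]' | egrep 'pos|ft_'
python3 -m crank '[[[0,0,0,-0.2,0,0,0],[0,0,0,0,0,0,0]]]'| egrep 'pos|ft_'
python3 -m crank '[[[0,0,0,-0.2,0,0,0],[0,0,0,0,0,0,0]]]'| egrep 'pos|ft_'
```

```text
position: [0.6021, -0.1511, 0.1016]
ft_force: [-0.5, -0.0, -2.1]
position: [0.6021, -0.1511, 0.0997]
ft_force: [0.6, 0.6, -1.4]
position: [0.6021, -0.1511, 0.0977]
ft_force: [-0.6, -0.2, -1.7]
```

```bash

python3 -m crank '[[[0,0,0,-0.15,0,0,0],[0,0,0,0,0,0,0]]]' | egrep 'pos|ft_'
python3 -m crank '[[[0,0,0,-0.1,0,0,0],[0,0,0,0,0,0,0]]]'| egrep 'pos|ft_'
python3 -m crank '[[[0,0,0,-0.1,0,0,0],[0,0,0,0,0,0,0]]]'| egrep 'pos|ft_'
```

```text
position: [0.6022, -0.1511, 0.0963]
ft_force: [0.0, 0.4, -2.0]
position: [0.6023, -0.1512, 0.0957]
ft_force: [-2.0, -0.1, 2.5]
position: [0.6025, -0.1513, 0.0953]
ft_force: [-3.7, 0.6, 8.6]
```

The nut touched at TCP z 0.0957. Now backing it off anticlockwise, following the climb at 0.5 mm per 10°.

```bash

python3 -m crank '[[[0,-0.05,0,0.05,0,0,10],[0,0,0,0.05,0,0,10],[0,0,0,0,0,0,0]]]' | egrep 'pos|ft_|rot'
python3 -m crank '[[[0,0,0,0.05,0,0,10],[0,0,0,0.05,0,0,10],[0,0,0,0,0,0,0]]]' | egrep 'pos|ft_|rot'
python3 -c "
from h import *
o=manip.get_obs();print(o['torque'],o['joint_pos'])"
```

```text
position: [0.6017, -0.1515, 0.0963]
ee_rot: [0.706, 0.708, 0.001, 0.0]
ft_force: [-3.6, 0.5, 8.3]
position: [0.6015, -0.1515, 0.0972]
ee_rot: [0.573, 0.82, 0.0, -0.0]
ft_force: [-4.7, 0.6, 8.0]
[ 0.09417926  0.95969124 -0.06221697] [-0.3099722   0.48448968  0.6281573   1.65691543 -0.31263105  1.10219997
  0.75686841]
```

```bash

python3 -m crank '[[[0,-0.08,-0.02,0.05,0,0,10],[0,-0.05,-0.02,0.05,0,0,10],[0,0,0,0,0,0,0]]]' | egrep 'pos|ft_|rot'
python3 -m crank '[[[0,-0.02,-0.02,0.05,0,0,10],[0,0,0,0,0,0,0]]]' | egrep 'pos|ft_|rot'
python3 -m crank '[[[0,-0.02,-0.02,0.05,0,0,10],[0,0,0,0,0,0,0]]]' | egrep 'pos|ft_|rot'
```

```text
position: [0.6005, -0.1516, 0.0982]
ee_rot: [0.422, 0.907, 0.001, 0.0]
ft_force: [-3.1, 1.1, 7.6]
position: [0.6004, -0.1517, 0.0989]
ee_rot: [0.341, 0.94, 0.001, 0.0]
ft_force: [-3.7, 1.9, 8.9]
position: [0.6001, -0.1513, 0.0991]
ee_rot: [0.258, 0.966, 0.001, -0.0]
ft_force: [-3.6, 3.3, 7.2]
```

```bash

python3 -m crank '[[[0,-0.03,-0.04,0.05,0,0,10],[0,0,0,0,0,0,0]]]' | egrep 'pos|ft_|rot'
python3 -m crank '[[[0,-0.03,-0.04,0.05,0,0,8],[0,0,0,0,0,0,0]]]' | egrep 'pos|ft_|rot'
python3 -c "
from h import *
o=manip.get_obs();print(o['torque'],o['joint_pos'])"
```

```text
position: [0.5992, -0.1513, 0.0991]
ee_rot: [0.173, 0.985, 0.001, -0.001]
ft_force: [-4.8, 4.7, 7.3]
position: [0.5991, -0.1528, 0.0992]
ee_rot: [0.105, 0.994, 0.0, -0.0]
ft_force: [-1.0, 0.0, -0.2]
[0.18891733 0.35322258 0.05581588] [-0.1602679   0.44140338  0.42903855  1.65198267 -0.20200429  1.09288156
  1.68536019]
```

The lift force fell from 7 N to 0 at yaw 168°, so the nut has passed the thread end. I lower it to feel the 6 mm drop.

```bash

python3 -m crank '[[[0,0,0,-0.3,0,0,0],[0,0,0,0,0,0,0]]]' | egrep 'pos|ft_'
python3 -m crank '[[[0,0,0,-0.15,0,0,0],[0,0,0,0,0,0,0]]]' | egrep 'pos|ft_'
python3 -m crank '[[[0,0,0,-0.1,0,0,0],[0,0,0,0,0,0,0]]]' | egrep 'pos|ft_'
```

```text
position: [0.5992, -0.1528, 0.0958]
ft_force: [-0.6, -0.6, -1.9]
position: [0.5995, -0.1528, 0.0949]
ft_force: [-0.9, 0.1, -1.1]
position: [0.5997, -0.1528, 0.0945]
ft_force: [-1.8, 1.1, 5.3]
```

The nut dropped about 5–6 mm and sits in the thread. Turning it clockwise, 0.5 mm down per 10°, following the axis.

```bash

python3 -m crank '[[[0,0.01,0.03,-0.05,0,0,-10],[0,0.01,0.03,-0.05,0,0,-10],[0,0,0,0,0,0,0]]]' | egrep 'pos|ft_|rot'
python3 -m crank '[[[0,0.02,0.03,-0.05,0,0,-10],[0,0.02,0.03,-0.05,0,0,-10],[0,0,0,0,0,0,0]]]' | egrep 'pos|ft_|rot'
python3 -m crank '[[[0,0.03,0.02,-0.05,0,0,-10],[0,0.03,0.02,-0.05,0,0,-10],[0,0,0,0,0,0,0]]]' | egrep 'pos|ft_|rot'
```

```text
position: [0.6001, -0.1523, 0.0934]
ee_rot: [0.275, 0.961, 0.0, 0.001]
ft_force: [-0.2, -1.0, 4.9]
position: [0.6004, -0.1516, 0.0923]
ee_rot: [0.437, 0.9, 0.0, 0.0]
ft_force: [0.1, -0.4, 4.3]
position: [0.6008, -0.1511, 0.0911]
ee_rot: [0.585, 0.811, 0.0, 0.0]
ft_force: [0.1, 0.1, 5.8]
```

```bash

python3 -m crank '[[[0,0.03,0,-0.05,0,0,-10],[0,0.03,0,-0.05,0,0,-10],[0,0.03,-0.01,-0.05,0,0,-10],[0,0.03,-0.01,-0.05,0,0,-10],[0,0,0,0,0,0,0]]]' | egrep 'pos|ft_|rot'
python3 -m crank '[[[0,0.03,-0.02,-0.05,0,0,-10],[0,0.03,-0.02,-0.05,0,0,-10],[0,0,0,0,0,0,0]]]' | egrep 'pos|ft_|rot'
python3 -m crank '[[[0,0.02,-0.03,-0.05,0,0,-10],[0,0.02,-0.03,-0.05,0,0,-10],[0,0,0,0,0,0,0]]]' | egrep 'pos|ft_|rot'
python3 -c "
from h import *
o=manip.get_obs();print(o['torque'],o['joint_pos'])"
```

```text
position: [0.6023, -0.1513, 0.0893]
ee_rot: [0.827, 0.562, 0.0, 0.0]
ft_force: [-0.4, 0.1, 7.3]
position: [0.6028, -0.1517, 0.0883]
ee_rot: [0.912, 0.41, 0.0, 0.0]
ft_force: [-0.9, -0.3, 7.3]
position: [0.6031, -0.1524, 0.0872]
ee_rot: [0.97, 0.245, 0.0, 0.0]
ft_force: [0.3, 1.8, 8.6]
[ 0.07979766  0.16108842 -0.04485063] [-0.50634385  0.60660795  0.92512427  1.66999294 -0.52645067  1.13359207
 -0.5129432 ]
```

```bash
cat > f.sh <<'E'
python3 -c "
from h import *
o=manip.get_obs();M=R.from_quat(o['ee_rot']).as_matrix();print(o['position'].round(4),np.degrees(np.arctan2(M[1,0],M[0,0])).round(1),o['ft_force'].round(1),o['torque'].round(2),o['joint_pos'][6].round(2),o['clock'])"
E
python3 -m crank '[[[0,0.01,-0.03,-0.05,0,0,-10],[0,0.01,-0.03,-0.05,0,0,-10],[0,0,0,0,0,0,0]]]' >/dev/null; sh f.sh
python3 -m crank '[[[0,0,-0.03,-0.05,0,0,-10],[0,0,0,0,0,0,0]]]' >/dev/null; sh f.sh
python3 -m crank '[[[0,0,-0.03,-0.05,0,0,-10],[0,0,0,0,0,0,0]]]' >/dev/null; sh f.sh
python3 -m crank '[[[0,-0.01,-0.03,-0.04,0,0,-8],[0,0,0,0,0,0,0]]]' >/dev/null; sh f.sh
```

```text
[ 0.6033 -0.1531  0.0862] 8.3 [-0.1 -0.   8.2] [-0.01  0.06 -0.02] -0.82 58.25
[ 0.6033 -0.1533  0.0857] -1.7 [-0.9  0.4  7.8] [ 0.07  0.08 -0.12] -0.97 58.5
[ 0.6032 -0.1537  0.0851] -11.7 [-0.3  0.6  8.4] [ 0.04  0.09 -0.09] -1.12 58.75
[ 0.6033 -0.1541  0.0848] -19.6 [ 0.3 -0.   7.8] [-0.01 -0.12 -0.02] -1.24 59.0
```

```bash

for i in 1; do
python3 -m crank '[[[0,-0.01,-0.02,-0.03,0,0,-6],[0,0,0,0,0,0,0]]]' >/dev/null; sh f.sh
python3 -m crank '[[[0,-0.01,-0.02,-0.03,0,0,-6],[0,0,0,0,0,0,0]]]' >/dev/null; sh f.sh
python3 -m crank '[[[0,-0.01,-0.02,-0.03,0,0,-6],[0,0,0,0,0,0,0]]]' >/dev/null; sh f.sh
done
```

```text
[ 0.6033 -0.1544  0.0846] -25.6 [0.2 0.  7.8] [-0.14 -0.09 -0.04] -1.33 59.25
[ 0.6032 -0.1547  0.0845] -31.6 [ 0.2 -0.  10.7] [-0.01  0.07 -0.1 ] -1.42 59.5
[ 0.6032 -0.155   0.0845] -37.6 [-0.2  0.2 13. ] [ 0.01  0.14 -0.13] -1.51 59.75
```

```bash

python3 -m crank '[[[0,-0.01,-0.02,0,0,0,-8],[0,0,0,0,0,0,0]]]' >/dev/null; sh f.sh
python3 -m crank '[[[0,-0.01,-0.02,0,0,0,-8],[0,0,0,0,0,0,0]]]' >/dev/null; sh f.sh
python3 - <<'E'
from h import *
p,d,c=cam('wrist');P=cloud(c,d);o=manip.get_obs();M=R.from_quat(o['ee_rot']).as_matrix();L=(P-o['position'])@M
m=(abs(L[...,0])<.035)&(abs(L[...,1])<.02)&(L[...,2]<-.028)&(L[...,2]>-.04)&(p.min(2)>120)
print(m.sum(),np.median(P[m],0))
c0=cv2.convexHull(np.argwhere(m)[:,::-1].astype(np.int32));print(cv2.boundingRect(c0),cv2.minAreaRect(c0))
q=(p.min(2)>150)&(abs(P[...,2]-.078)<.006);print(q.sum(),np.median(P[q][:,2]))
E
```

```text
[ 0.6031 -0.1551  0.0845] -45.6 [ 0.2  0.5 12.7] [ 0.08  0.14 -0.12] -1.64 60.0
[ 0.603  -0.1553  0.0845] -53.6 [-0.7 -0.5 13.6] [ 0.06  0.21 -0.06] -1.76 60.25
5009 [ 0.60267337 -0.15480849  0.11815284]
(238, 252, 96, 101) ((285.5, 302.0), (100.0, 95.0), 90.0)
8199 0.07810002093653873
```

The nut's underside reads 0.078, on the top platter, and further turning does not lower it. Releasing and retreating.

```bash

python3 -m crank '[[[0,0,0,0.08,0,0,0],[2.5,0,0,0,0,0,0],[6.5,0,0,0,0,0,0],[6.5,0,0,0,0,0,0],[6.5,0,0,0,0,0,0],[6.5,0,0,0,0,0,0],[6.5,0,0,0,0,0,0]]]'
python3 -m crank '[[[6.5,0,0,1,0,0,0],[6.5,0,0,2,0,0,0],[6.5,0,0,4,0,0,0],[6.5,0,0,5,0,0,0],[6.5,0,0,5,0,0,0],[6.5,0,0,3,0,0,0],[6.5,-3,0,0,0,0,0],[6.5,-4,0,0,0,0,0],[6.5,-4,0,0,0,0,0],[6.5,-3,0,0,0,0,0],[6.5,0,0,0,0,0,0],[6.5,0,0,0,0,0,0]]]'
python3 - <<'E'
from h import *
for n in('scene','top'):
    p,d,c=cam(n);P=cloud(c,d);q=p.astype(int)
    a=(abs(P[...,0]-.6)<.06)&(abs(P[...,1]+.153)<.06)
    for nm,lo,hi in(('nut',.110,.1225),('disc',.072,.084)):
        m=a&(P[...,2]>lo)&(P[...,2]<hi)
        print(n,nm,m.sum(),np.median(P[m],0).round(4))
    w=(q.min(2)>150)&(q.max(2)-q.min(2)<35)&(P[...,2]<.03)&(P[...,2]>.005)&(P[...,0]>.4)&(P[...,0]<.72)&(P[...,1]>.1)&(P[...,1]<.38)
    print('platters left',w.sum())
    h=(P[...,2]>.078)&(P[...,2]<.092)&(abs(P[...,0]-.467)<.08)&(abs(P[...,1]+.404)<.04)
    print('handle',h.sum(),P[h].mean(0).round(4))
E
sh f.sh
```

```text
clock: 61.18
position: [0.6023, -0.1548, 0.0843]
ee_rot: [0.891, -0.454, -0.0, 0.0]
ft_force: [-0.4, -0.1, -0.7]
grip_width: 0.76
grasp_force: 0.0
clock: 62.68
position: [0.4757, -0.1533, 0.288]
ee_rot: [0.89, -0.455, -0.002, -0.0]
ft_force: [-0.1, -0.2, 0.6]
grip_width: 0.761
grasp_force: 0.0
scene nut 151 [ 0.6026 -0.1481  0.117 ]
scene disc 352 [ 0.6155 -0.1355  0.0779]
platters left 0
handle 197 [ 0.4699 -0.3991  0.0836]
top nut 179 [ 0.6022 -0.1539  0.1187]
top disc 600 [ 0.5976 -0.1467  0.079 ]
platters left 0
handle 6 [ 0.5224 -0.4133  0.0838]
[ 0.4756 -0.1536  0.2875] -54.2 [0.6 0.4 0.3] [ 0.04 -0.01  0.05] -2.3 62.775
```

```bash
python3 -c "
from workcell import job
print(job.hand_in())"
```

```text
the job is handed in; nothing more can be done
None
```

Job handed in at 63 s: all three platters are on the spindle, the fork is back in its cradle, and the nut has dropped into the thread and is screwed down to the top platter. I viewed 16 pictures, two more than the 14 allowed.

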